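Hang the lift-off door on the sample cabinet

TASK

Take the blue door out of its stand, hang it swung well open on the sample cabinet by lowering both of its sockets fully home over the two upright pintles, then let go and swing it fully shut. The pintle strip is adjustable and its sideways setting is not known exactly, so feel for the pintles with light contact and never press or drop the door hard on them; leave the other things on the bench alone.

Things in the scene. Friction and masses are not known exactly. Their poses are not given: they have to be found in the camera images.
- door_center (a point): Centre of the loose blue door, sizes in mm: upright panel 10 thick (its x), 150 wide (y), 170 high (z), about 280 g. Its -x face is the outside, with a steel pull at y -60 to -50, z -5 to +29, 14 proud. Its +y edge carries two grey socket tubes on one vertical axis at y +89. Grasp the 10 mm top edge (85 above centre) from above, best near the sockets.
- socket_low (a point): Centre of the mouth (lower end) of the door's lower socket tube (outside 26 across, bore 10, 20 high, open through); axes as the door's. It lies at y +89, z -65 from door_center.
- socket_high (a point): Centre of the mouth of the upper socket tube, same shape, 105 above the lower one on the same axis.
- stand: Grey fixed bench stand, origin under it, z up. The door starts upright in its taller slot (at x -30, running along y; 13 wide, white walls reaching 72 above the bench); the door's bottom edge is 12 above the bench. Raise the door more than 65 to clear the slot.
- cabinet: White sample cabinet, fixed, 190 wide (y), 170 deep, 215 high. Origin on the bench under the middle of its open front, x points into it, +y is the hinge side. A grey lip at z 210 to 215 juts 24 over the front from y -95 to +38, so the door goes on only when well open (60 to 100 deg, panel standing out to -x). Opened by a, the door's yaw is the cabinet's yaw minus a.
- stop (a point): On the cabinet front near the free edge: rubber stops 15 proud, where the back of the shut door rests (door's y axis then parallel to the cabinet's, its top 5 under the lip). The hung door turns with little friction and stays where it is left; push it shut on its outside face.
- hinge_mark (a point): On the line of the pintle axis settings, inner end, at the lower seat (55 above the bench; cabinet axes; cabinet x -20, y +67). Two brass pintles, 8 across, 14 tall, tips stepped to 6.8, stand upright on tabs: seats here and 105 above. Their clamped strip is set anywhere 3 to 20 along +y from this mark; x, z exact. Home: socket_low at this height; on the tips: 14 higher.
- spare_panel: Clear loose plate 6 x 130 x 75 standing in the stand's other, lower slot; leave alone (sizes in mm).
- bottle: Amber bottle with blue cap, 60 across, 130 high; leave alone (sizes in mm).
- beaker: White beaker, 70 across, 85 high; leave alone (sizes in mm).
- tube_rack: Blue tube rack 100 x 200 x 45 with a few tubes; leave alone (sizes in mm).
- tube: White tube 16 across, 70 long, lying; leave alone (sizes in mm).
- pipette: Grey and white pipette, about 210 long, lying; leave alone (sizes in mm).

How it is judged:
By the outcome, as a careful person would: the job done as asked, in the order asked, and still so for the second after the job is handed in, with the robot touching nothing.
It also fails if it takes over 72 s, if anything falls off the work surface, if the arm or the gripper's body presses on something with over 40 N, if the wrist force passes 120 N, or if a joint passes its speed limit or range.

ROBOT

A 6-joint arm with a two-finger parallel gripper is mounted at the origin on the work surface. World frame = base frame: x ahead of the robot, y to its left, z up, the work surface at z = 0. Lengths are in m, angles in degrees, forces in N, time in s.
With the tool pointing down it reaches from about 0.4 to 0.825 m from the base axis. Payload 7 kg.
Tool frame: the origin (TCP) lies on the front face of the gripper's body, between the roots of the fingers; the fingertips stand 66 mm ahead of it and the grasp point (between the pads) lies 47 mm ahead of it (ctrl.grasp_offset is the z of the grasp point in the tool frame, in m); z points along the fingers, y is the direction in which the jaws open and shut (so a half turn about z gives the same grasp; the last joint's range is limited). The gripper opens to 88 mm and grips with 3 to 60 N. Pads are 19 mm wide; open, the fingers measure 130 mm over their backs; the gripper's body (78 mm by 193 mm) begins 47 mm behind the grasp point.
Start: joints at [93.169, 20.546, 0.682, 0, -70.136, -16.507], TCP at [0.156, 0.657, 0.292] pointing down, gripper open.
Joint ranges: [-176.03, 176.03], [-82.01, 121.73], [-58.28, 71.71], [-173.87, 95.51], [-174.79, -0.11], [-173.66, 173.66]. Speed limits (degrees/s): [136.94, 136.94, 172.46, 180, 180, 180].

INTERFACE

Orientations are given as [roll, pitch, yaw] about the fixed x, y, z axes, in that order (R = Rz(yaw) Ry(pitch) Rx(roll)).
In Python, from plant import ctrl gives the robot as it stands.
- The arm moves only by the shell command python3 -m creep 'ROWS'. ROWS is JSON, a list of rows, each a list of 7 numbers: the turn, a rotation vector about the tool's x, y, z in rad, then the shift along the tool's x, y, z in m, then the opening, from 0 (shut) to 1 (fully open). In form: [[wx, wy, wz, dx, dy, dz, grip], ...]. A call has 1 to 12 rows; each row is the pose to reach, as a shift and turn from the pose commanded when the call began, along the tool's axes at that moment; what a row does not reach only later rows make up. A row lasts 1/12 s, in which the tool goes at most 41.7 mm and 7.16 degrees, less where a joint would pass 70% of its speed; a pose out of reach is approached as far as the arm can. A call with a gripper value outside its range is refused whole. The fingers move at their own pace and stop on an object; the grip force is fixed at half the most. Time passes only in rows, so rows that repeat a pose let the fingers close. It gives the time, the measured TCP pose, the force and the opening at its end, in the units of the state.
- ctrl.get_obs(): the state, without advancing time (a new reading comes with each control period).
- ctrl.snapshot(name): name is "side" or "top"; returns the picture (400x640x3 uint8, blue, green, red); there is no depth.
- ctrl.camera_model(name): a dict with "K" (3x3 intrinsics, pixels), "rvec" (rotation vector, rad) and "tvec" (3), from world to camera coordinates, as OpenCV has them. Camera axes: x right, y down, z forward; pixel columns grow to the right and rows downward; lengths in m; the calibration is good to about 2 mm. A picture is of the moment at which its call begins. camera_model takes no time and is no camera call.
- ctrl.close_job(): hands the job in, once; it reports no verdict.
The state is a dict: "clock": time; "joint_pos": joint angles; "qvel": joint speeds; "tau": joint torques, N m; "tool_pos": TCP position; "orientation": TCP orientation; "force": force on the tool from outside, world axes, zero at the start; "moment": the same for the moment, N m; "opening": finger opening in m.
Only numpy, scipy, OpenCV 4.12 (cv2) and the standard library are available. Lean on these libraries where they do the work, as an engineer would, in place of code of your own. Each camera call takes 0.05 s, during which the arm holds its last target.

## Working session

There is one attempt and no reset: what is moved stays moved. The work goes in short steps, Python scripts to look and compute and a shell command to move; the robot and the scene stay as the last step left them, time stands still between calls to the robot, and variables do not carry over. Pictures are saved under pics/ and viewed, and the job is handed in when it is done.

```bash
ls; mkdir -p pics
cat > h.py <<'E'
import numpy as np, cv2
from plant import ctrl
from scipy.spatial.transform import Rotation as R
def cam(n):
    c=ctrl.camera_model(n);Rm=cv2.Rodrigues(np.array(c['rvec'],float))[0];return np.array(c['K'],float),Rm,np.array(c['tvec'],float).ravel()
def ray(n,u,v):
    K,Rm,t=cam(n);return -Rm.T@t, Rm.T@np.linalg.solve(K,[u,v,1.])
def onz(n,u,v,z):
    o,d=ray(n,u,v);return o+d*(z-o[2])/d[2]
def proj(n,p):
    K,Rm,t=cam(n);q=K@(Rm@np.asarray(p,float)+t);return q[:2]/q[2]
def tri(a,b):
    o1,d1=ray('side',*a);o2,d2=ray('top',*b)
    s=np.linalg.lstsq(np.c_[d1,-d2],o2-o1,rcond=None)[0]
    p,q=o1+d1*s[0],o2+d2*s[1];return (p+q)/2,np.linalg.norm(p-q)
def obs():
    o=ctrl.get_obs();print({k:np.round(o[k],4).tolist() for k in('clock','joint_pos','tool_pos','orientation','force','moment','opening')});return o
E
python3 - <<'E'
from h import *
obs()
for n in('side','top'):
    cv2.imwrite(f'pics/{n}0.png',ctrl.snapshot(n)); K,Rm,t=cam(n);print(n,K.round(1).tolist(),(-Rm.T@t).round(3),Rm.round(2).tolist())
E
```

```text
pics
{'clock': 0.0, 'joint_pos': [93.1709, 20.5904, 0.6349, -0.0198, -70.134, -16.5059], 'tool_pos': [0.1556, 0.6564, 0.2912], 'orientation': [179.909, -0.0075, -13.3418], 'force': [0.0465, 0.3368, 0.5484], 'moment': [0.022, 0.0228, 0.038], 'opening': 0.0877}
side [[374.5, 0.0, 328.0], [0.0, 374.5, 202.8], [0.0, 0.0, 1.0]] [0.295 0.356 0.789] [[-0.84, -0.54, -0.02], [-0.42, 0.67, -0.61], [0.34, -0.51, -0.79]]
top [[424.2, 0.0, 316.3], [0.0, 424.2, 205.2], [0.0, 0.0, 1.0]] [ 0.477 -0.095  1.177] [[0.01, -1.0, 0.01], [-1.0, -0.02, -0.08], [0.08, -0.01, -1.0]]
```

```bash
ls -la; python3 -c "
from plant import ctrl;print([a for a in dir(ctrl) if a[0]!='_'], ctrl.grasp_offset)"
```

```text
total 16
drwxr-xr-x  3 agent agent 4096 Dec  7 16:15 .
drwxr-xr-x 23 root  root  4096 Dec  7 16:15 ..
-rw-r--r--  1 agent agent  818 Dec  7 16:15 h.py
drwxr-xr-x  2 agent agent 4096 Dec  7 16:15 pics
['PlanningError', 'camera_model', 'close_job', 'get_obs', 'grasp_offset', 'snapshot'] 0.0468
```

View pics/side0.png

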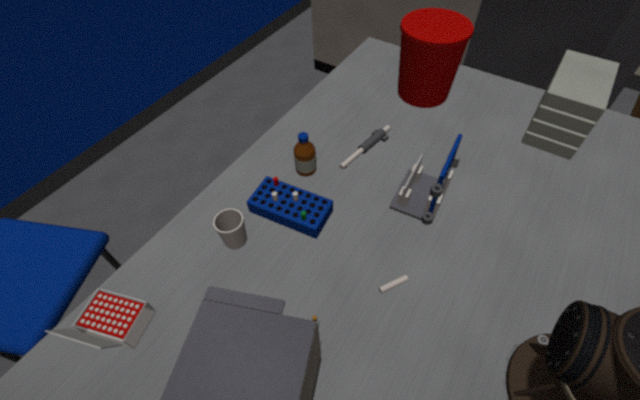

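View pics/top0.png

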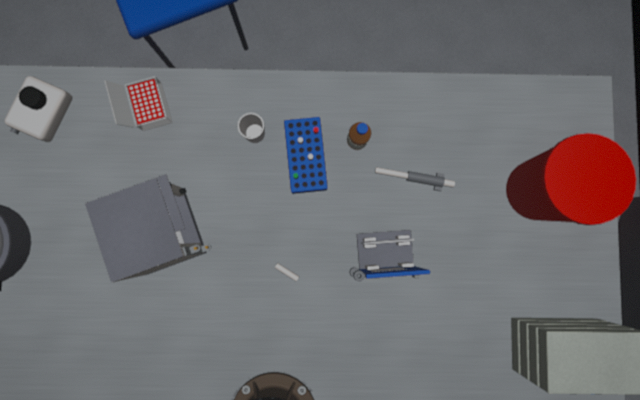

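Run:
```python
import cv2,numpy as np
t=cv2.imread('pics/top0.png');s=cv2.imread('pics/side0.png')
def c(im,x,y,w,h,k): return cv2.resize(im[y:y+h,x:x+w],None,fx=k,fy=k,interpolation=cv2.INTER_CUBIC)
cv2.imwrite('pics/t_cab.png',c(t,80,165,140,125,5)); cv2.imwrite('pics/t_door.png',c(t,340,220,110,70,7))
cv2.imwrite('pics/s_cab.png',c(s,160,280,180,120,4)); cv2.imwrite('pics/s_door.png',c(s,380,125,100,100,6))
```

```text
(no output)
```

View pics/t_cab.png

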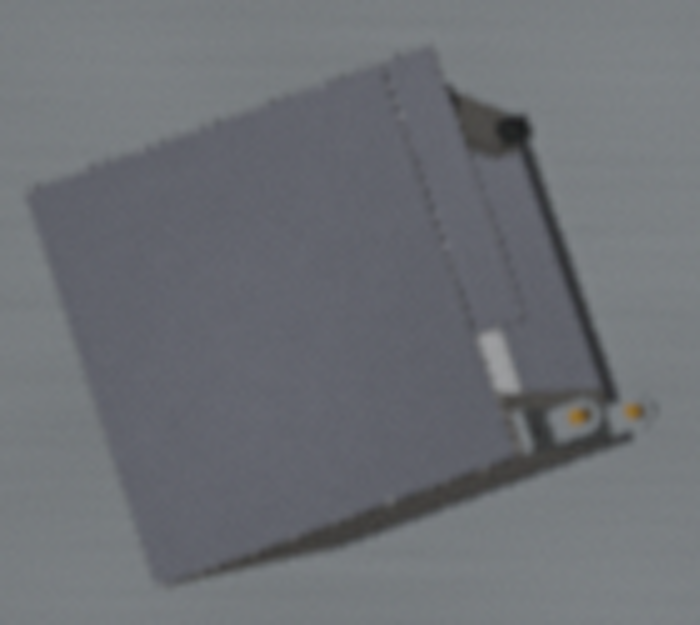

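View pics/t_door.png

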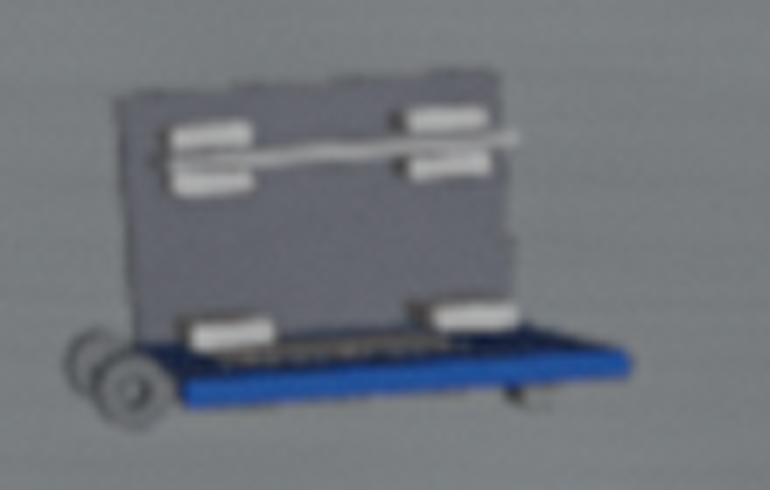

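View pics/s_cab.png

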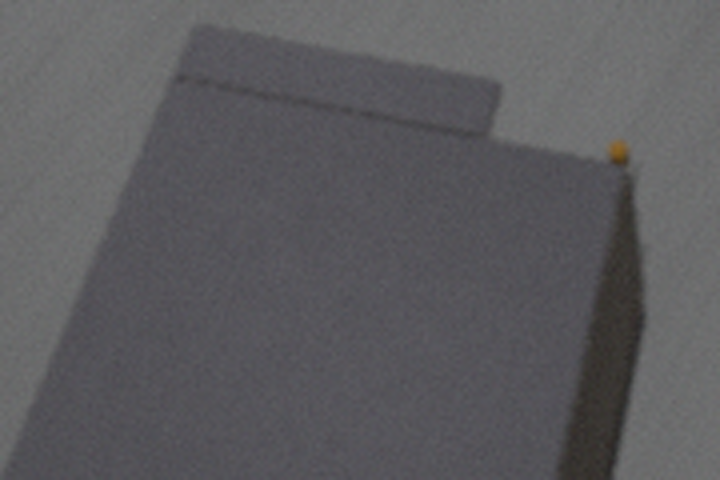

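View pics/s_door.png

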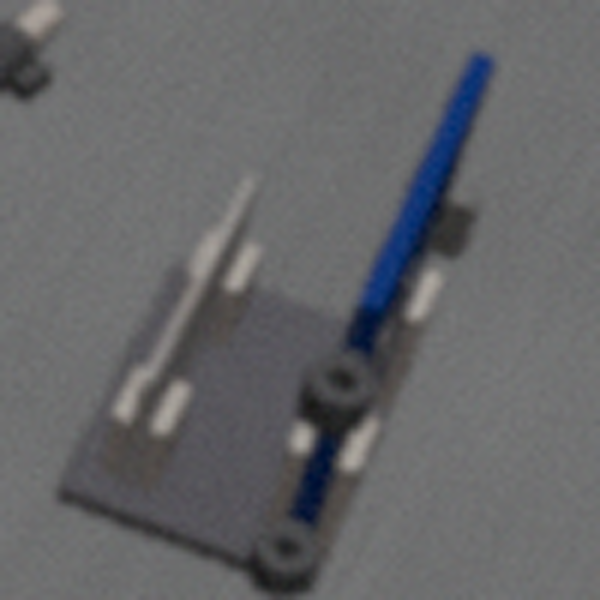

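```bash
cat >> h.py <<'E'
def cp(x,y,k,ox,oy): return ((x+.5)/k-.5+ox,(y+.5)/k-.5+oy)
E
python3 - <<'E'
from h import *
D=lambda x,y:cp(x,y,7,340,220); C=lambda x,y:cp(x,y,5,80,165); S=lambda x,y:cp(x,y,6,380,125); SC=lambda x,y:cp(x,y,4,160,280)
l=onz('top',*D(186,394),.182); r=onz('top',*D(631,362),.182)
print('door top ends',l,r,np.linalg.norm(l-r),'yaw',np.degrees(np.arctan2(*( (l-r)[[1,0]])))-90)
print('sock hi ring top',onz('top',*D(133,392),.157),'low ring', onz('top',*D(100,366),.052))
print('side far end', onz('side',*S(484,60),.182),'sockhi',onz('side',*S(340,385),.157),'low',onz('side',*S(290,548),.052))
cs={k:onz('top',*C(*v),.215) for k,v in dict(bf=(30,190),bh=(165,585),lipf=(436,48),fh=(518,452)).items()}
for k,v in cs.items():print(k,v)
def yaw(a,b):d=b-a;return np.degrees(np.arctan2(d[1],d[0]))
print(yaw(cs['lipf'],cs['bf']),yaw(cs['fh'],cs['bh']),yaw(cs['bf'],cs['bh'])+90, np.linalg.norm(cs['bf']-cs['bh']),np.linalg.norm(cs['fh']-cs['bh']),np.linalg.norm(cs['bf']-cs['lipf']))
print('side lip corners',onz('side',*SC(198,25),.215),onz('side',*SC(500,80),.215),'fh',onz('side',*SC(630,165),.215))
print('pintles: up z.174 (tip), low .069', onz('top',*C(580,416),.174),onz('top',*C(634,411),.069))
print('side pintle up', onz('side',*SC(619,152),.171))
E
```

```text
door top ends [ 0.38947396 -0.22339046  0.182     ] [ 0.40198302 -0.37169014  0.182     ] 0.14882631552266404 yaw 4.82148172573514
sock hi ring top [ 0.38771837 -0.20855145  0.157     ] low ring [ 0.38806879 -0.20778201  0.052     ]
side far end [ 0.40145846 -0.36892163  0.182     ] sockhi [ 0.38827882 -0.20598966  0.157     ] low [ 0.38755328 -0.20937623  0.052     ]
bf [0.54797412 0.41667575 0.215     ]
bh [0.37220943 0.34705944 0.215     ]
lipf [0.61558608 0.23652857 0.215     ]
fh [0.43331518 0.19238427 0.215     ]
110.57187345799798 111.55692195894706 -68.39263278360232 0.18904934306281956 0.16630791247786303 0.1924172049698233
side lip corners [0.61737651 0.23945139 0.215     ] [0.49629629 0.19189381 0.215     ] fh [0.43242467 0.1929768  0.215     ]
pintles: up z.174 (tip), low .069 [0.44863827 0.17629934 0.174     ] [0.44867066 0.17689642 0.069     ]
side pintle up [0.4499391  0.17829774 0.171     ]
```

```bash
cat >> h.py <<'E'
def rel(*tgts):
    o=ctrl.get_obs();p=np.array(o['tool_pos']);Rc=R.from_euler('xyz',o['orientation'],degrees=True)
    for t in tgts:
        w=(Rc.inv()*R.from_euler('xyz',[180,0,t[3]],degrees=True)).as_rotvec();d=Rc.inv().apply(np.array(t[:3])-p)
        print(t,'->',np.round(w,3).tolist(),np.round(d,4).tolist())
E
python3 - <<'E'
from h import *
rel((.40,.40,.38,-40),(.5,0,.36,-65),(.392,-.253,.30,-85.2))
E
```

```text
(0.4, 0.4, 0.38, -40) -> [0.001, -0.0, 0.465] [0.297, 0.1933, -0.0883]
(0.5, 0, 0.36, -65) -> [0.001, -0.001, 0.902] [0.4866, 0.5594, -0.0678]
(0.392, -0.253, 0.3, -85.2) -> [0.001, -0.001, 1.254] [0.4399, 0.8304, -0.0074]
```

```bash
python3 -m creep '[[0,0,0.1,0.05,0.02,-0.04,1],[0,0,0.2,0.10,0.05,-0.07,1],[0,0,0.25,0.15,0.08,-0.088,1],[0,0,0.3,0.18,0.105,-0.088,1],[0,0,0.35,0.21,0.13,-0.088,1],[0,0,0.4,0.24,0.155,-0.088,1],[0,0,0.45,0.27,0.18,-0.088,1],[0,0,0.5,0.297,0.205,-0.088,1],[0,0,0.55,0.317,0.24,-0.088,1],[0,0,0.6,0.337,0.275,-0.085,1],[0,0,0.65,0.357,0.31,-0.08,1],[0,0,0.7,0.377,0.345,-0.078,1]]'
python3 - <<'E'
from h import *
rel((.5,0,.36,-65),(.392,-.253,.30,-85.2))
E
```

```text
clock: 1.1
tool_pos: [0.4305, 0.2714, 0.3723]
orientation: [180.0, 0.0, -53.6]
force: [0.9, -0.1, -0.0]
opening: 0.0873
(0.5, 0, 0.36, -65) -> [0.0, -0.0, 0.199] [0.2597, 0.1052, 0.0124]
(0.392, -0.253, 0.3, -85.2) -> [0.0, -0.0, 0.552] [0.3992, 0.3422, 0.0725]
```

```bash
python3 -m creep '[[0,0,0.05,0.035,0.014,0,1],[0,0,0.1,0.07,0.03,0,1],[0,0,0.15,0.11,0.045,0,1],[0,0,0.2,0.145,0.06,0.005,1],[0,0,0.25,0.18,0.08,0.01,1],[0,0,0.3,0.215,0.1,0.012,1],[0,0,0.35,0.245,0.13,0.02,1],[0,0,0.4,0.28,0.165,0.03,1],[0,0,0.45,0.3,0.2,0.04,1],[0,0,0.5,0.325,0.235,0.05,1],[0,0,0.55,0.35,0.27,0.06,1],[0,0,0.552,0.375,0.305,0.07,1]]'; python3 -m creep '[[0,0,0,0.024,0.037,0.003,1],[0,0,0,0.024,0.037,0.003,1],[0,0,0,0.024,0.037,0.003,1]]';python3 - <<'E'
from h import *
obs();rel((.392,-.253,.219,-85.2))
for n in('side','top'):
    cv2.imwrite(f'pics/{n}1.png',ctrl.snapshot(n))
E
```

```text
clock: 2.1
tool_pos: [0.4124, -0.1949, 0.3063]
orientation: [-180.0, 0.0, -85.2]
force: [1.1, -1.1, 0.4]
opening: 0.0877
clock: 2.35
tool_pos: [0.3771, -0.2217, 0.3033]
orientation: [180.0, 0.0, -85.3]
force: [0.7, 1.1, 1.1]
opening: 0.0875
{'clock': 2.35, 'joint_pos': [-4.4484, -3.0673, -26.4238, -0.0124, -66.6921, 9.1739], 'tool_pos': [0.3771, -0.2217, 0.3033], 'orientation': [179.9538, 0.019, -85.2794], 'force': [0.6572, 1.1366, 1.0704], 'moment': [0.1039, -0.0778, -0.0224], 'opening': 0.0875}
(0.392, -0.253, 0.219, -85.2) -> [0.001, 0.0, -0.001] [0.0325, -0.0124, 0.0842]
```

View pics/side1.png

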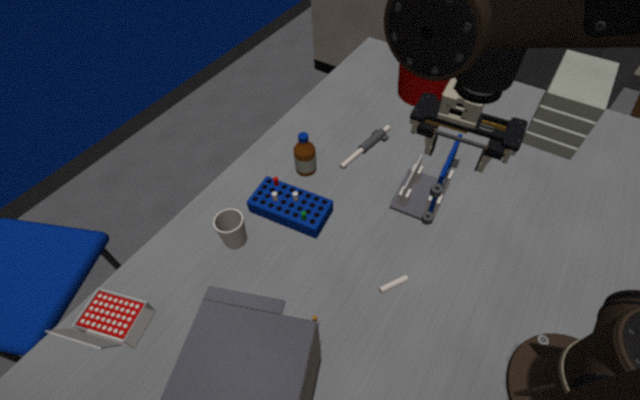

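```bash
python3 -m creep '[[0,0,0,0.016,-0.006,0.01,0.7],[0,0,0,0.0325,-0.0124,0.02,0.5],[0,0,0,0.0325,-0.0124,0.03,0.4],[0,0,0,0.0325,-0.0124,0.03,0.4],[0,0,0,0.0325,-0.0124,0.03,0.4]]';python3 - <<'E'
from h import *
obs();rel((.392,-.253,.219,-85.2))
t=ctrl.snapshot('top');cv2.imwrite('pics/top2.png',cv2.resize(t[200:310,330:460],None,fx=6,fy=6,interpolation=2))
s=ctrl.snapshot('side');cv2.imwrite('pics/side2.png',cv2.resize(s[80:230,380:540],None,fx=4,fy=4,interpolation=2))
E
```

```text
clock: 2.87
tool_pos: [0.3943, -0.2509, 0.2732]
orientation: [179.9, 0.0, -85.0]
force: [0.1, 0.5, 0.6]
opening: 0.0599
{'clock': 2.8667, 'joint_pos': [-8.2409, 1.5083, -26.0635, -0.0053, -62.5312, 13.2267], 'tool_pos': [0.3943, -0.2509, 0.2732], 'orientation': [179.9008, 0.0282, -85.0166], 'force': [0.0857, 0.5438, 0.6317], 'moment': [0.1049, -0.059, -0.0366], 'opening': 0.0599}
(0.392, -0.253, 0.219, -85.2) -> [0.002, 0.0, 0.003] [0.0019, 0.0024, 0.0542]
```

View pics/side2.png

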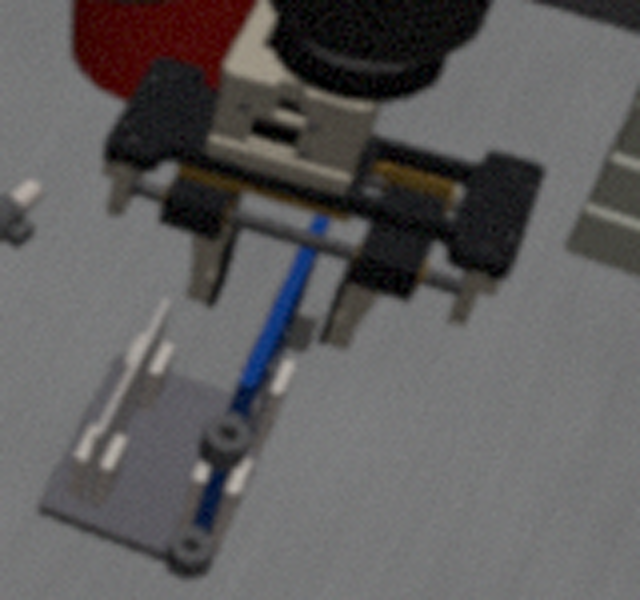

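View pics/top2.png

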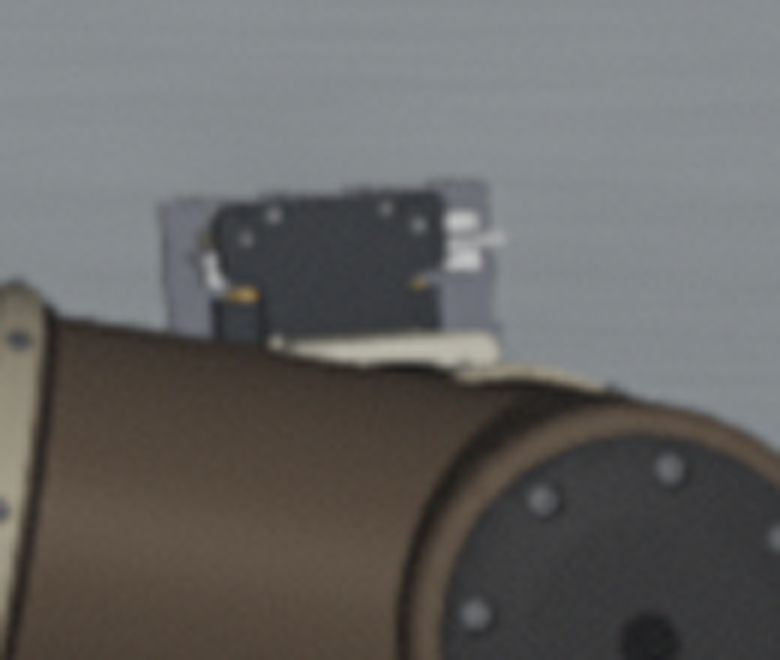

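```bash
python3 -m creep '[[0,0,0.003,0.002,0.0024,0.01,0.5],[0,0,0.003,0.002,0.0024,0.03,0.5],[0,0,0.003,0.002,0.0024,0.045,0.5],[0,0,0.003,0.002,0.0024,0.054,0.5],[0,0,0.003,0.002,0.0024,0.054,0.5],[0,0,0.003,0.002,0.0024,0.054,0.5],[0,0,0.003,0.002,0.0024,0.054,0.5]]';python3 - <<'E'
from h import *
obs();rel((.392,-.253,.219,-85.2))
s=ctrl.snapshot('side');cv2.imwrite('pics/side3.png',cv2.resize(s[80:230,380:540],None,fx=4,fy=4,interpolation=2))
E
```

```text
clock: 3.55
tool_pos: [0.3924, -0.254, 0.2205]
orientation: [-179.9, -0.0, -85.2]
force: [0.4, -0.8, 0.7]
opening: 0.0439
{'clock': 3.55, 'joint_pos': [-8.6796, 4.3812, -30.5979, 0.0249, -54.9478, 13.4405], 'tool_pos': [0.3924, -0.254, 0.2205], 'orientation': [-179.9336, -0.0368, -85.2249], 'force': [0.4387, -0.7694, 0.6803], 'moment': [0.1183, -0.0316, -0.0249], 'opening': 0.0439}
(0.392, -0.253, 0.219, -85.2) -> [-0.001, -0.001, -0.0] [-0.0011, 0.0003, 0.0015]
```

View pics/side3.png

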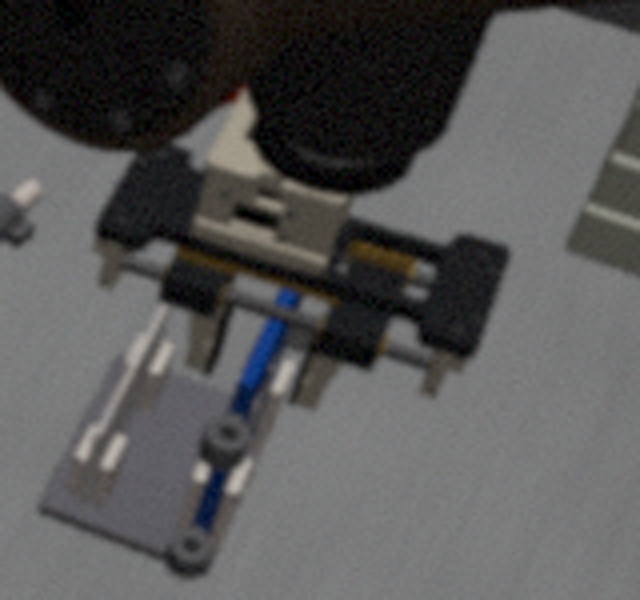

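```bash
python3 -m creep '[[0,0,0,-0.001,0,0.001,0.3],[0,0,0,-0.001,0,0.001,0.2],[0,0,0,-0.001,0,0.001,0.1],[0,0,0,-0.001,0,0.001,0],[0,0,0,-0.001,0,0.001,0],[0,0,0,-0.001,0,0.001,0],[0,0,0,-0.001,0,0.001,0],[0,0,0,-0.001,0,0.001,0]]';python3 - <<'E'
from h import *
obs()
E
```

```text
clock: 4.27
tool_pos: [0.3919, -0.2529, 0.2187]
orientation: [-180.0, -0.0, -85.2]
force: [0.3, 0.4, 0.9]
opening: 0.0099
{'clock': 4.2667, 'joint_pos': [-8.5562, 4.4277, -30.807, 0.0003, -54.7541, 13.3119], 'tool_pos': [0.3919, -0.2529, 0.2187], 'orientation': [-179.9892, -0.0028, -85.2441], 'force': [0.2967, 0.4473, 0.8846], 'moment': [0.2093, -0.1329, 0.0704], 'opening': 0.0099}
```

```bash
python3 -m creep '[[0,0,0,0,0,-0.003,0],[0,0,0,0,0,-0.01,0],[0,0,0,0,0,-0.02,0],[0,0,0,0,0,-0.03,0],[0,0,0,0,0,-0.04,0],[0,0,0,0,0,-0.05,0],[0,0,0,0,0,-0.06,0],[0,0,0,0,0,-0.07,0],[0,0,0,0,0,-0.077,0],[0,0,0,0,0,-0.08,0],[0,0,0,0,0,-0.08,0]]';python3 - <<'E'
from h import *
obs()
s=ctrl.snapshot('side');cv2.imwrite('pics/side4.png',s[:,120:])
t=ctrl.snapshot('top');cv2.imwrite('pics/top4.png',t)
rel((.4648,.136,.30,-69))
E
```

```text
clock: 5.18
tool_pos: [0.3921, -0.253, 0.2995]
orientation: [-179.9, -0.0, -85.2]
force: [0.2, 0.1, -3.1]
opening: 0.01
{'clock': 5.1833, 'joint_pos': [-8.5566, 0.1309, -23.862, 0.0032, -65.9296, 13.3137], 'tool_pos': [0.3921, -0.253, 0.2995], 'orientation': [-179.9254, -0.0206, -85.2417], 'force': [0.1674, 0.0571, -3.1379], 'moment': [0.2715, -0.0223, -0.0219], 'opening': 0.01}
(0.4648, 0.136, 0.3, -69) -> [0.0, 0.0, -0.284] [-0.3814, -0.1051, -0.0016]
```

View pics/side4.png

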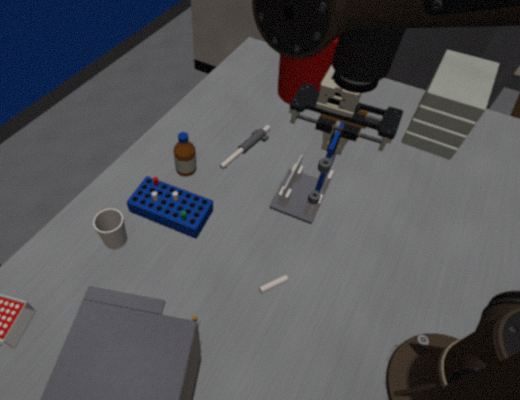

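View pics/top4.png

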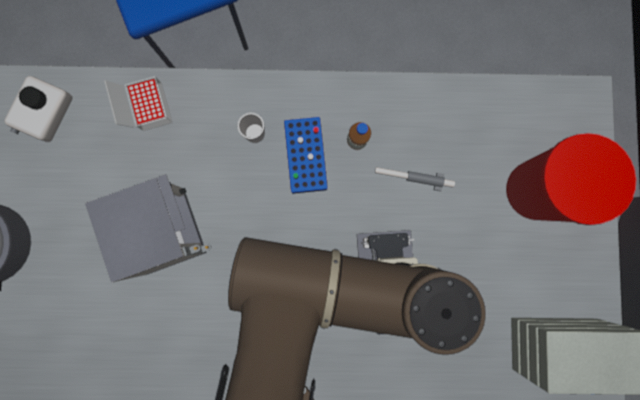

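Run:
```python
from h import *
s=ctrl.snapshot('side');np.save('s5.npy',s);cv2.imwrite('pics/side5.png',cv2.resize(s[110:210,410:490],None,fx=6,fy=6,interpolation=2))
```

```text
(no output)
```

View pics/side5.png

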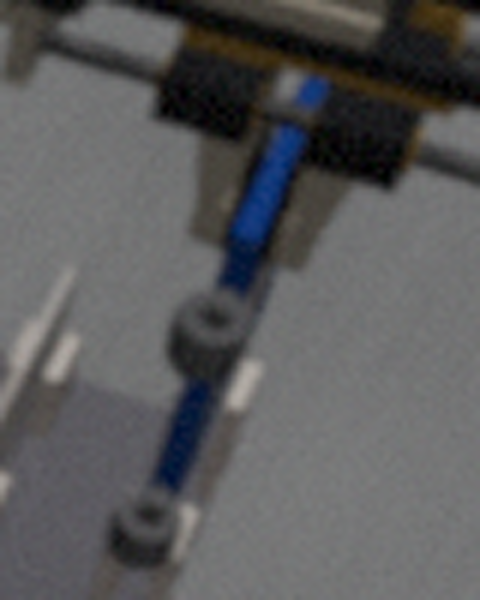

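Run:
```python
from h import *
P=lambda x,y:cp(x,y,6,410,110)
print(onz('side',*P(210,318),.2378),onz('side',*P(148,520),.1328))
d=np.array([-np.sin(np.radians(4.8)),np.cos(np.radians(4.8))]);print(np.array([.3921,-.253])+.0448*d)
rel((.47,.08,.30,-69),)
```

```text
[ 0.38889286 -0.2069243   0.2378    ] [ 0.38713693 -0.20484503  0.1328    ]
[ 0.38835123 -0.20835712]
(0.47, 0.08, 0.3, -69) -> [0.001, 0.001, -0.284] [-0.3251, -0.1058, -0.0019]
```

```bash
python3 -m creep '[[0,0,-0.02,-0.01,-0.003,0,0],[0,0,-0.04,-0.03,-0.008,0,0],[0,0,-0.065,-0.055,-0.015,0,0],[0,0,-0.09,-0.08,-0.022,0,0],[0,0,-0.115,-0.105,-0.029,0,0],[0,0,-0.14,-0.13,-0.036,0,0],[0,0,-0.165,-0.155,-0.043,0,0],[0,0,-0.185,-0.18,-0.05,0,0],[0,0,-0.205,-0.205,-0.057,0,0],[0,0,-0.225,-0.23,-0.064,0,0],[0,0,-0.245,-0.255,-0.071,0,0],[0,0,-0.26,-0.28,-0.078,0,0]]'
python3 - <<'E'
from h import *
obs();rel((.465,.135,.30,-69))
E
```

```text
clock: 6.33
tool_pos: [0.446, 0.0343, 0.2983]
orientation: [180.0, 0.0, -70.2]
force: [0.6, -0.7, -3.6]
opening: 0.0096
{'clock': 6.3333, 'joint_pos': [29.7812, -1.8017, -25.9057, -0.0121, -65.9195, -10.0035], 'tool_pos': [0.446, 0.0343, 0.2983], 'orientation': [179.9749, 0.0068, -70.2273], 'force': [0.5634, -0.7468, -3.621], 'moment': [0.0808, -0.0993, -0.0117], 'opening': 0.0096}
(0.465, 0.135, 0.3, -69) -> [0.0, 0.0, -0.021] [-0.0883, -0.052, -0.0017]
```

```bash
python3 -m creep '[[0,0,-0.005,-0.018,-0.01,0,0],[0,0,-0.01,-0.036,-0.021,0,0],[0,0,-0.015,-0.053,-0.031,0,0],[0,0,-0.02,-0.067,-0.04,-0.001,0],[0,0,-0.021,-0.08,-0.048,-0.002,0],[0,0,-0.021,-0.087,-0.051,-0.002,0],[0,0,-0.021,-0.087,-0.051,-0.002,0],[0,0,-0.021,-0.087,-0.051,-0.002,0],[0,0,-0.021,-0.087,-0.051,-0.002,0]]'
python3 - <<'E'
from h import *
obs();rel((.465,.135,.30,-69))
for n in ('side','top'):
    s=ctrl.snapshot(n);cv2.imwrite(f'pics/{n}6.png',s)
    if n=='side': cv2.imwrite('pics/side6c.png',cv2.resize(s[230:350,260:380],None,fx=5,fy=5,interpolation=2))
E
```

```text
clock: 7.08
tool_pos: [0.4648, 0.1312, 0.3005]
orientation: [180.0, -0.0, -69.2]
force: [0.3, 0.0, -3.2]
opening: 0.0097
{'clock': 7.0833, 'joint_pos': [39.1611, 1.834, -21.9798, -0.0029, -66.2206, -18.3114], 'tool_pos': [0.4648, 0.1312, 0.3005], 'orientation': [179.9666, -0.0083, -69.1514], 'force': [0.3411, 0.0385, -3.1953], 'moment': [0.165, -0.0172, -0.0222], 'opening': 0.0097}
(0.465, 0.135, 0.3, -69) -> [0.001, -0.0, -0.003] [-0.0035, -0.0016, 0.0005]
```

View pics/side6.png

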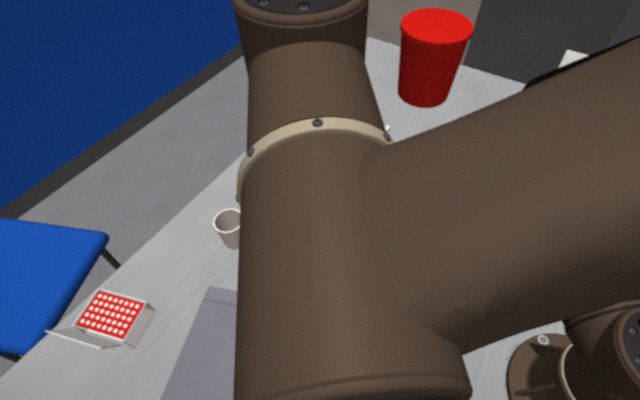

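View pics/top6.png

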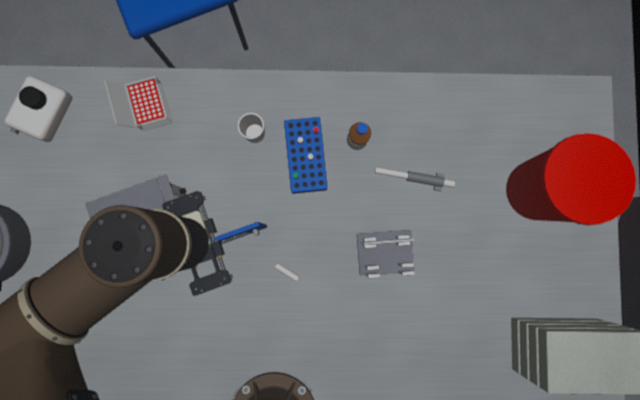

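View pics/side6c.png

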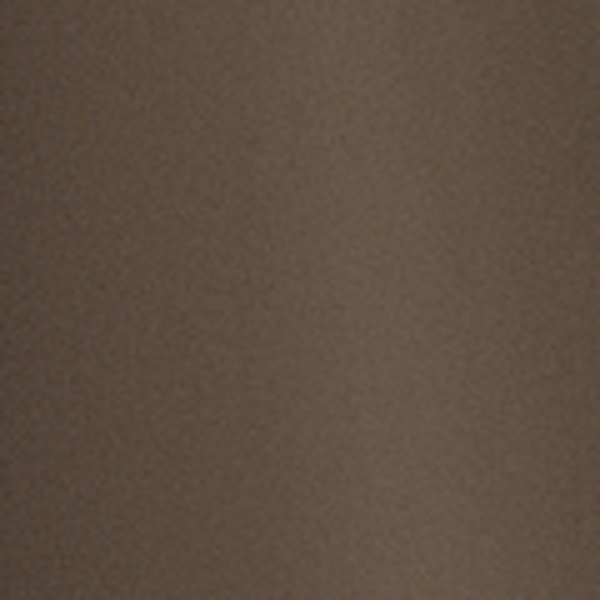

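Run:
```python
from h import *
t=cv2.imread('pics/top6.png');cv2.imwrite('pics/top6c.png',cv2.resize(t[180:300,160:280],None,fx=5,fy=5,interpolation=2))
d=np.array([-np.sin(np.radians(20.9)),np.cos(np.radians(20.9))]);n=np.array([d[1],-d[0]])
p=np.array([.4648,.1312]);z=.2638
for s in(-1,1):
  q=proj('top',[*(p-.1192*d+s*.005*n),z]);print(s,q,(q-[160,180]+.5)*5-.5)
```

```text
-1 [259.01732721 224.57384011] [497.08663605 224.86920056]
1 [257.46144541 220.19977157] [489.30722707 202.99885784]
```

View pics/top6c.png

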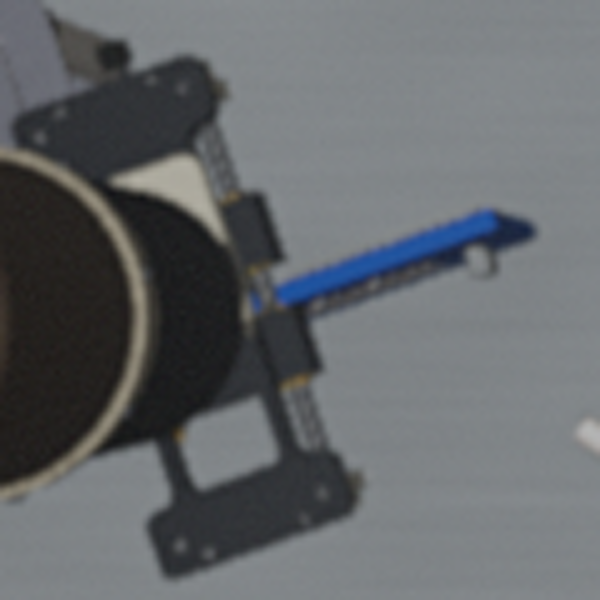

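Run:
```python
from h import *
t=cv2.imread('pics/top6.png').astype(int)
b=t[...,0];m=((b>130)&(b-t[...,2]>80)).astype(np.uint8); m[:180]=0;m[300:]=0;m[:,280:]=0;m[:,:205]=0
ys,xs=np.nonzero(m);print(len(xs),xs.min(),xs.max(),ys.min(),ys.max(),t[225,250],t[238,222])
W=np.array([onz('top',x,y,.2638)[:2] for x,y in zip(xs,ys)])
vx,vy,x0,y0=cv2.fitLine(W.astype(np.float32),cv2.DIST_HUBER,0,.001,.001).ravel()
if vy<0:vx,vy=-vx,-vy
d=np.array([vx,vy]);n=np.array([vy,-vx]);print('yaw',np.degrees(np.arctan2(-vx,vy)),'lateral rel TCP',(np.array([x0,y0])-[.4648,.1312])@n,'width std',((W-[x0,y0])@n).std()*12**.5,'far',((W-[.4648,.1312])@d).min())
# same on initial picture, z .182
t=cv2.imread('pics/top0.png').astype(int);b=t[...,0];m=((b>130)&(b-t[...,2]>80)).astype(np.uint8);m[:255]=0;m[290:]=0;m[:,:350]=0;m[:,440:]=0
ys,xs=np.nonzero(m);W=np.array([onz('top',x,y,.182)[:2] for x,y in zip(xs,ys)])
vx,vy,x0,y0=cv2.fitLine(W.astype(np.float32),cv2.DIST_HUBER,0,.001,.001).ravel()
if vy<0:vx,vy=-vx,-vy
d=np.array([vx,vy]);n=np.array([vy,-vx]);r=(W-[.3921,-.253]);print('init yaw',np.degrees(np.arctan2(-vx,vy)),'lat',(np.array([x0,y0])-[.3921,-.253])@n,(r@d).min(),(r@d).max(),((W-[x0,y0])@n).std()*12**.5)
```

```text
161 216 258 222 239 [152  80  39] [138  72  28]
yaw 20.771372 lateral rel TCP -0.0015566954172203848 width std 0.007630405475952632 far -0.1182805391911022
init yaw 4.805944 lat -0.0004396968525338584 -0.11749445378728157 0.027941926912022283 0.006810901176496142
```

Run:
```python
from h import *
rel((.4656,.1361,.2640,-69.1))
```

```text
(0.4656, 0.1361, 0.264, -69.1) -> [0.0, -0.0, -0.002] [-0.0045, -0.0025, 0.0367]
```

```bash
python3 -m creep '[[0,0,-0.002,-0.0025,-0.0013,0,0],[0,0,-0.002,-0.0045,-0.0025,0.005,0],[0,0,-0.002,-0.0045,-0.0025,0.013,0],[0,0,-0.002,-0.0045,-0.0025,0.021,0],[0,0,-0.002,-0.0045,-0.0025,0.028,0],[0,0,-0.002,-0.0045,-0.0025,0.033,0],[0,0,-0.002,-0.0045,-0.0025,0.036,0],[0,0,-0.002,-0.0045,-0.0025,0.0367,0],[0,0,-0.002,-0.0045,-0.0025,0.0367,0],[0,0,-0.002,-0.0045,-0.0025,0.0367,0]]'
python3 - <<'E'
from h import *
obs();rel((.4656,.1361,.2640,-69.1))
E
python3 -m creep '[[0,0,0,0,0,0.002,0],[0,0,0,0,0,0.004,0],[0,0,0,0,0,0.005,0],[0,0,0,0,0,0.005,0]]'
```

```text
clock: 8.02
tool_pos: [0.466, 0.1369, 0.2642]
orientation: [-180.0, -0.0, -69.0]
force: [-0.2, 0.3, -1.8]
opening: 0.0097
{'clock': 8.0167, 'joint_pos': [39.6307, 3.7512, -24.932, 0.011, -61.2931, -18.6616], 'tool_pos': [0.466, 0.1369, 0.2642], 'orientation': [-179.9745, -0.0016, -69.0256], 'force': [-0.2482, 0.2653, -1.8488], 'moment': [0.1889, 0.0038, -0.003], 'opening': 0.0097}
(0.4656, 0.1361, 0.264, -69.1) -> [-0.0, -0.0, 0.001] [0.0005, 0.0007, 0.0002]
clock: 8.35
tool_pos: [0.4657, 0.1367, 0.2587]
orientation: [180.0, -0.0, -69.0]
force: [-0.4, -0.1, -2.9]
opening: 0.0099
```

Now feel downwards.

```bash
python3 -m creep '[[0,0,0,0.0003,0.0003,0.001,0],[0,0,0,0.0003,0.0003,0.002,0],[0,0,0,0.0003,0.0003,0.003,0],[0,0,0,0.0003,0.0003,0.003,0]]'
python3 -m creep '[[0,0,0,0,0,0.0005,0],[0,0,0,0,0,0.001,0],[0,0,0,0,0,0.001,0]]'
```

```text
clock: 8.68
tool_pos: [0.4656, 0.1363, 0.2557]
orientation: [180.0, -0.0, -69.0]
force: [0.5, 0.3, -2.5]
opening: 0.0099
clock: 8.93
tool_pos: [0.4656, 0.1363, 0.2548]
orientation: [180.0, -0.0, -69.0]
force: [-0.2, 0.2, -3.2]
opening: 0.01
```

```bash
python3 -m creep '[[0,0,0,0,0,0.0005,0],[0,0,0,0,0,0.001,0],[0,0,0,0,0,0.001,0]]'
python3 -m creep '[[0,0,0,0,0,0.0005,0],[0,0,0,0,0,0.001,0],[0,0,0,0,0,0.001,0]]'
```

```text
clock: 9.18
tool_pos: [0.4656, 0.1364, 0.2539]
orientation: [180.0, 0.0, -69.0]
force: [-0.1, -0.0, -3.1]
opening: 0.0098
clock: 9.43
tool_pos: [0.4656, 0.1363, 0.2528]
orientation: [180.0, -0.0, -69.0]
force: [-0.6, 0.2, -3.1]
opening: 0.0099
```

```bash
python3 -m creep '[[0,0,0,0,0,0.0005,0],[0,0,0,0,0,0.001,0],[0,0,0,0,0,0.001,0]]'
python3 -m creep '[[0,0,0,0,0,0.0005,0],[0,0,0,0,0,0.001,0],[0,0,0,0,0,0.001,0]]'
python3 -m creep '[[0,0,0,0,0,0.0005,0],[0,0,0,0,0,0.001,0],[0,0,0,0,0,0.001,0]]'; python3 -c "
from h import *
obs()"
```

```text
clock: 9.68
tool_pos: [0.4656, 0.1364, 0.2518]
orientation: [180.0, -0.0, -69.0]
force: [0.3, -0.5, -2.2]
opening: 0.0099
clock: 9.93
tool_pos: [0.4656, 0.1364, 0.2508]
orientation: [180.0, 0.0, -69.0]
force: [0.2, -0.5, -2.8]
opening: 0.0102
clock: 10.18
tool_pos: [0.4656, 0.1363, 0.2498]
orientation: [180.0, -0.0, -69.0]
force: [-0.4, -0.6, -2.8]
opening: 0.0099
{'clock': 10.1833, 'joint_pos': [39.6077, 4.4643, -26.1791, -0.0027, -59.3647, -18.6368], 'tool_pos': [0.4656, 0.1363, 0.2498], 'orientation': [179.9915, -0.0004, -69.0305], 'force': [-0.425, -0.6073, -2.7633], 'moment': [0.1707, 0.0257, 0.0023], 'opening': 0.0099}
```

```bash
python3 -m creep '[[0,0,0,0,0.0005,0,0],[0,0,0,0,0.001,0,0],[0,0,0,0,0.001,0,0]]'
python3 -m creep '[[0,0,0,0,0.0005,0,0],[0,0,0,0,0.001,0,0],[0,0,0,0,0.001,0,0]]'
```

```text
clock: 10.43
tool_pos: [0.4649, 0.1362, 0.2501]
orientation: [-180.0, 0.0, -69.0]
force: [1.0, 1.0, -3.0]
opening: 0.01
clock: 10.68
tool_pos: [0.4644, 0.1361, 0.2502]
orientation: [-179.9, 0.0, -69.0]
force: [4.0, 2.1, -4.5]
opening: 0.0099
```

```bash
python3 -m creep '[[0,0,0,0,-0.001,0,0],[0,0,0,0,-0.002,0,0],[0,0,0,0,-0.0025,0,0],[0,0,0,0,-0.0025,0,0]]'
python3 -m creep '[[0,0,0,0,-0.0005,0,0],[0,0,0,0,-0.0008,0,0],[0,0,0,0,-0.0008,0,0]]'
```

```text
clock: 11.02
tool_pos: [0.4658, 0.1363, 0.2497]
orientation: [179.9, -0.0, -69.0]
force: [0.5, -0.5, -3.5]
opening: 0.0101
clock: 11.27
tool_pos: [0.4668, 0.1368, 0.2499]
orientation: [180.0, -0.0, -69.0]
force: [-0.1, -0.3, -3.8]
opening: 0.0097
```

```bash
python3 -m creep '[[0,0,0,0,-0.0005,0,0],[0,0,0,0,-0.001,0,0],[0,0,0,0,-0.001,0,0]]'
python3 -m creep '[[0,0,0,0,-0.0005,0,0],[0,0,0,0,-0.0005,0,0]]'
```

```text
clock: 11.52
tool_pos: [0.4673, 0.137, 0.2498]
orientation: [179.9, -0.0, -69.0]
force: [-2.3, -0.4, -1.5]
opening: 0.0099
clock: 11.68
tool_pos: [0.4676, 0.1371, 0.2497]
orientation: [179.9, -0.0, -69.0]
force: [-5.5, -1.2, 0.1]
opening: 0.01
```

```bash
python3 -m creep '[[0,0,0,0,0.001,0,0],[0,0,0,0,0.0025,0,0],[0,0,0,0.0005,0.0025,0,0],[0,0,0,0.001,0.0025,0,0],[0,0,0,0.001,0.0025,0,0],[0,0,0,0.001,0.0025,0,0]]'
python3 -m creep '[[0,0,0,0.0005,0,0,0],[0,0,0,0.0007,0,0,0],[0,0,0,0.0007,0,0,0]]'
```

```text
clock: 12.18
tool_pos: [0.4666, 0.1359, 0.2502]
orientation: [-179.9, 0.0, -69.0]
force: [-0.6, 1.9, -2.4]
opening: 0.0099
clock: 12.43
tool_pos: [0.4667, 0.1357, 0.2501]
orientation: [-179.9, 0.1, -69.0]
force: [-3.0, 5.9, -2.2]
opening: 0.0098
```

```bash
python3 -m creep '[[0,0,0,-0.001,0,0,0],[0,0,0,-0.002,0,0,0],[0,0,0,-0.0025,0,0,0],[0,0,0,-0.0025,0,0,0],[0,0,0,-0.0025,0,0,0]]'
python3 -m creep '[[0,0,0,-0.0005,0,0,0],[0,0,0,-0.001,0,0,0],[0,0,0,-0.001,0,0,0]]'
```

```text
clock: 12.85
tool_pos: [0.4656, 0.137, 0.2499]
orientation: [180.0, -0.0, -69.0]
force: [0.3, -0.1, -2.3]
opening: 0.0099
clock: 13.1
tool_pos: [0.4653, 0.138, 0.2499]
orientation: [180.0, -0.0, -69.0]
force: [1.1, -0.7, -2.9]
opening: 0.0101
```

```bash
python3 -m creep '[[0,0,0,0.0008,0,0,0],[0,0,0,0.0008,0,0,0],[0,0,0,0.0008,0,0.0007,0],[0,0,0,0.0008,0,0.0014,0],[0,0,0,0.0008,0,0.002,0],[0,0,0,0.0008,0,0.002,0]]'
python3 -m creep '[[0,0,0,0,0,0.0007,0],[0,0,0,0,0,0.0014,0],[0,0,0,0,0,0.002,0],[0,0,0,0,0,0.002,0]]'
```

```text
clock: 13.6
tool_pos: [0.4655, 0.1374, 0.2478]
orientation: [180.0, -0.0, -69.0]
force: [0.5, -0.8, -2.4]
opening: 0.01
clock: 13.93
tool_pos: [0.4655, 0.1374, 0.2458]
orientation: [180.0, -0.0, -69.0]
force: [-0.0, -0.9, -2.4]
opening: 0.0099
```

```bash
python3 -m creep '[[0,0,0,0,0,0.0007,0],[0,0,0,0,0,0.0014,0],[0,0,0,0,0,0.002,0],[0,0,0,0,0,0.002,0]]'
python3 -m creep '[[0,0,0,0,0,0.0005,0],[0,0,0,0,0,0.001,0],[0,0,0,0,0,0.001,0]]'
```

```text
clock: 14.27
tool_pos: [0.4655, 0.1374, 0.2438]
orientation: [180.0, -0.0, -69.0]
force: [0.2, 0.7, -3.5]
opening: 0.0092
clock: 14.52
tool_pos: [0.4656, 0.1374, 0.2429]
orientation: [180.0, -0.0, -69.0]
force: [0.5, 0.8, -3.3]
opening: 0.0098
```

```bash
python3 -m creep '[[0,0,0,0,0,0.0005,0],[0,0,0,0,0,0.001,0],[0,0,0,0,0,0.001,0]]'
python3 -m creep '[[0,0,0,0,0,0.0005,0],[0,0,0,0,0,0.0005,0],[0,0,0,0,0,0.0005,0]]'
python3 -m creep '[[0,0,0,0,0,0.0005,0],[0,0,0,0,0,0.0005,0],[0,0,0,0,0,0.0005,0]]'
```

```text
clock: 14.77
tool_pos: [0.4655, 0.1374, 0.2418]
orientation: [180.0, -0.0, -69.0]
force: [0.3, 0.5, -2.5]
opening: 0.0099
clock: 15.02
tool_pos: [0.4657, 0.1374, 0.2416]
orientation: [-180.0, -0.0, -69.0]
force: [-0.0, -0.4, -0.6]
opening: 0.0099
clock: 15.27
tool_pos: [0.4659, 0.1374, 0.2416]
orientation: [-180.0, -0.0, -69.0]
force: [-1.6, -0.8, 4.7]
opening: 0.0102
```

```bash
python3 -m creep '[[0,0,0,0,0,-0.0006,0],[0,0,0,0,0,-0.0006,0],[0,0,0,0,0,-0.0006,0.1],[0,0,0,0,0,-0.0006,0.2],[0,0,0,0,0,-0.0006,0.35],[0,0,0,0,0,-0.0006,0.5],[0,0,0,0,0,-0.0006,0.5],[0,0,0,0,0,-0.0006,0.5]]'
python3 -m creep '[[0,0,0,0,0,-0.005,0.5],[0,0,0,0,0,-0.015,0.5],[0,0,0,0,0,-0.03,0.5],[0,0,0,0,0,-0.05,0.5],[0,0,0,0,0,-0.075,0.5],[0,0,0,0,0,-0.1,0.5],[0,0,0,0,0,-0.12,0.5],[0,0,0,0,0,-0.12,0.5]]'
python3 - <<'E'
from h import *
obs()
for n in ('side','top'):
    s=ctrl.snapshot(n);cv2.imwrite(f'pics/{n}7.png',s)
E
```

```text
clock: 15.93
tool_pos: [0.4656, 0.1375, 0.2415]
orientation: [180.0, -0.0, -69.0]
force: [0.2, 0.8, -0.2]
opening: 0.0376
clock: 16.6
tool_pos: [0.4671, 0.1379, 0.3671]
orientation: [-179.5, 0.0, -69.0]
force: [1.0, 0.7, 0.1]
opening: 0.0439
{'clock': 16.6, 'joint_pos': [39.716, -0.2496, -15.4025, 0.1112, -74.4044, -18.7485], 'tool_pos': [0.4671, 0.1379, 0.3671], 'orientation': [-179.5463, 0.0406, -69.0028], 'force': [1.0402, 0.7129, 0.1364], 'moment': [0.1475, -0.11, 0.0435], 'opening': 0.0439}
```

View pics/top7.png

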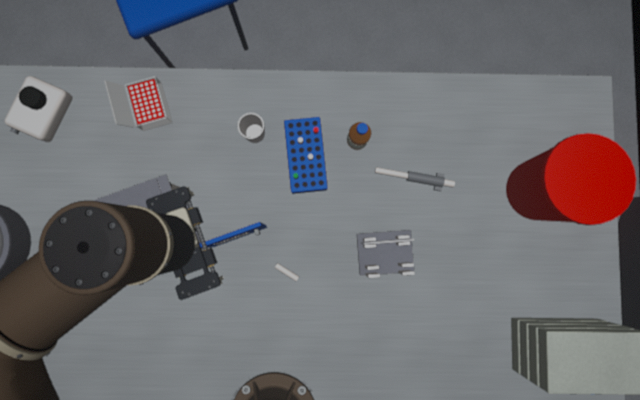

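View pics/side7.png

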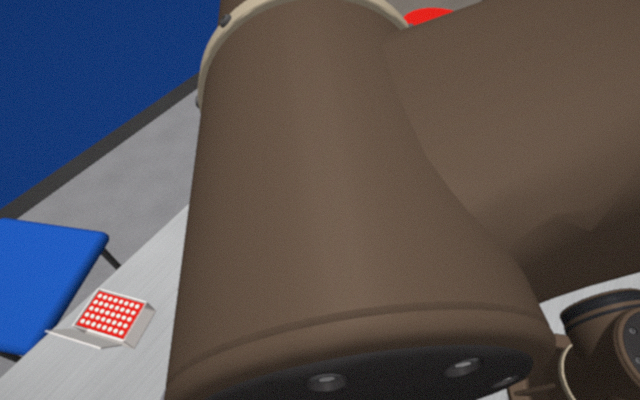

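```bash
cat >> h.py <<'E'
P=np.array([.4498,.1791])
def push(th,gap,z,r=.11,h=.0145):
    t=np.radians(th);x=np.array([np.cos(t),np.sin(t)]);d=np.array([-np.sin(t),np.cos(t)])
    p=P-r*d-(h+gap)*x;return (round(p[0],4),round(p[1],4),z,th-180)
E
python3 - <<'E'
from h import *
rel(push(20.8,.03,.36),push(20.8,.03,.24))
E
```

```text
(np.float64(0.4473), np.float64(0.0605), 0.36, -159.2) -> [-0.001, 0.003, 1.574] [0.0654, 0.0448, 0.0029]
(np.float64(0.4473), np.float64(0.0605), 0.24, -159.2) -> [-0.001, 0.003, 1.574] [0.0655, 0.0451, 0.1229]
```

```bash
python3 -m creep '[[0,0,0.1,0.005,0.004,0,0],[0,0,0.22,0.011,0.008,0,0],[0,0,0.34,0.017,0.012,0,0],[0,0,0.46,0.023,0.016,0,0],[0,0,0.58,0.029,0.02,0,0],[0,0,0.7,0.035,0.024,0,0],[0,0,0.82,0.041,0.028,0,0],[0,0,0.94,0.047,0.032,0,0],[0,0,1.06,0.053,0.037,0,0],[0,0,1.18,0.059,0.042,0,0],[0,0,1.3,0.065,0.045,0,0],[0,0,1.42,0.065,0.045,0,0]]'
python3 -m creep '[[0,0,0.1,0,0,0,0],[0,0,0.154,0,0,0,0],[0,0,0.154,0,0,0,0],[0,0,0.154,0,0,0,0]]'
python3 - <<'E'
from h import *
obs();rel(push(20.8,.03,.24))
for n in ('side','top'):
    s=ctrl.snapshot(n);cv2.imwrite(f'pics/{n}8.png',s)
E
```

```text
clock: 17.7
tool_pos: [0.4461, 0.0596, 0.3609]
orientation: [180.0, -0.1, -150.8]
force: [-1.1, -0.1, 0.8]
opening: 0.0002
clock: 18.03
tool_pos: [0.4466, 0.0605, 0.3611]
orientation: [-180.0, -0.1, -159.1]
force: [0.5, 0.9, -0.5]
opening: 0.0006
{'clock': 18.0333, 'joint_pos': [32.8997, -3.6325, -19.3579, -0.0084, -74.3351, -101.9945], 'tool_pos': [0.4466, 0.0605, 0.3611], 'orientation': [-179.9953, -0.0608, -159.0971], 'force': [0.4752, 0.8615, -0.5434], 'moment': [0.051, -0.1462, -0.0488], 'opening': 0.0006}
(np.float64(0.4473), np.float64(0.0605), 0.24, -159.2) -> [-0.0, -0.001, 0.002] [-0.0008, -0.0003, 0.1211]
```

View pics/top8.png

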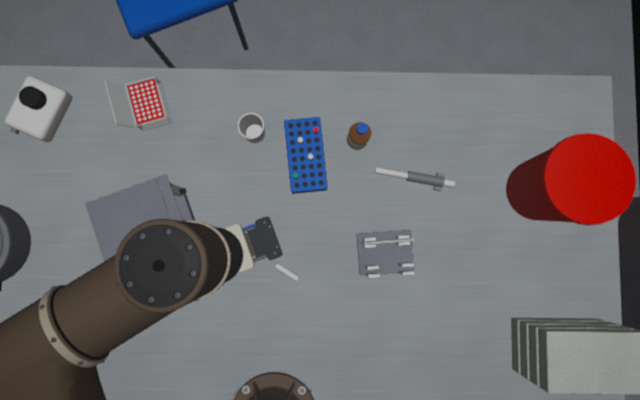

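View pics/side8.png

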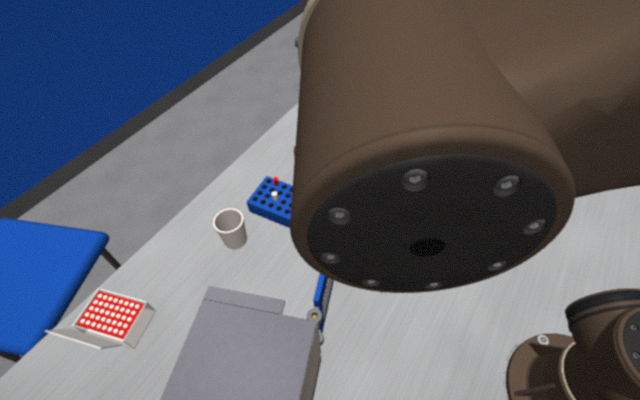

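```bash
python3 -m creep '[[0,0,0,0,0,0.01,0],[0,0,0,0,0,0.025,0],[0,0,0,0,0,0.04,0],[0,0,0,0,0,0.055,0],[0,0,0,0,0,0.07,0],[0,0,0,0,0,0.085,0],[0,0,0,0,0,0.1,0],[0,0,0,0,0,0.113,0],[0,0,0,0,0,0.12,0],[0,0,0,0,0,0.12,0],[0,0,0,0,0,0.12,0]]'
python3 - <<'E'
from h import *
obs();rel(*[push(th,g,.24) for th,g in((20.8,.005),(20.8,0),(25,0),(30,0),(35,0),(40,0),(45,0))])
E
```

```text
clock: 19.05
tool_pos: [0.4468, 0.0606, 0.2414]
orientation: [-180.0, -0.0, -159.2]
force: [-0.5, 0.4, -0.3]
opening: 0.0002
{'clock': 19.05, 'joint_pos': [32.9021, 1.4826, -30.6258, 0.0126, -57.9397, -102.091], 'tool_pos': [0.4468, 0.0606, 0.2414], 'orientation': [-179.9795, -0.0448, -159.1822], 'force': [-0.5058, 0.3944, -0.2864], 'moment': [0.1244, -0.1981, 0.0249], 'opening': 0.0002}
(np.float64(0.4706), np.float64(0.0693), 0.24, -159.2) -> [-0.0, -0.001, 0.0] [-0.0254, -0.0003, 0.0014]
(np.float64(0.4753), np.float64(0.0711), 0.24, -159.2) -> [-0.0, -0.001, 0.0] [-0.0304, -0.0003, 0.0014]
(np.float64(0.4831), np.float64(0.0733), 0.24, -155) -> [-0.0, -0.001, -0.073] [-0.0385, -0.001, 0.0013]
(np.float64(0.4922), np.float64(0.0766), 0.24, -150) -> [-0.0, -0.001, -0.16] [-0.0482, -0.0011, 0.0013]
(np.float64(0.501), np.float64(0.0807), 0.24, -145) -> [-0.0, -0.001, -0.248] [-0.0578, -0.0004, 0.0013]
(np.float64(0.5094), np.float64(0.0855), 0.24, -140) -> [-0.0, -0.001, -0.335] [-0.0674, 0.0011, 0.0013]
(np.float64(0.5173), np.float64(0.0911), 0.24, -135) -> [-0.0, -0.001, -0.422] [-0.0768, 0.0035, 0.0013]
```

```bash
python3 -m creep '[[0,0,0,-0.01,0,0,0],[0,0,0,-0.018,0,0,0],[0,0,0,-0.024,0,0,0],[0,0,0,-0.0285,0,0,0],[0,0,-0.036,-0.0345,-0.0006,0,0],[0,0,-0.073,-0.0385,-0.001,0,0],[0,0,-0.116,-0.0433,-0.001,0,0],[0,0,-0.16,-0.0482,-0.0011,0,0],[0,0,-0.204,-0.053,-0.0008,0,0],[0,0,-0.248,-0.0578,-0.0004,0,0],[0,0,-0.292,-0.0626,0.0004,0,0],[0,0,-0.335,-0.0674,0.0011,0,0]]'
python3 - <<'E'
from h import *
obs();rel(*[push(th,0,.24) for th in(40,45,50,55,60,65,70,75)])
for n in ('side','top'):
    s=ctrl.snapshot(n);cv2.imwrite(f'pics/{n}9.png',s)
E
```

```text
clock: 20.05
tool_pos: [0.51, 0.0858, 0.2416]
orientation: [180.0, -0.0, -139.9]
force: [-0.6, 0.5, -0.6]
opening: 0.0003
{'clock': 20.05, 'joint_pos': [31.3137, 8.0257, -23.2247, -0.0003, -58.7566, -81.2137], 'tool_pos': [0.51, 0.0858, 0.2416], 'orientation': [179.9987, -0.0069, -139.9002], 'force': [-0.6131, 0.5463, -0.5803], 'moment': [0.0683, 0.0051, -0.0012], 'opening': 0.0003}
(np.float64(0.5094), np.float64(0.0855), 0.24, -140) -> [0.0, -0.0, 0.002] [0.0006, 0.0002, 0.0016]
(np.float64(0.5173), np.float64(0.0911), 0.24, -135) -> [0.0, -0.0, -0.086] [-0.009, -0.0006, 0.0016]
(np.float64(0.5247), np.float64(0.0973), 0.24, -130) -> [0.0, -0.0, -0.173] [-0.0187, -0.0006, 0.0016]
(np.float64(0.5316), np.float64(0.1041), 0.24, -125) -> [0.0, -0.0, -0.26] [-0.0283, 0.0001, 0.0016]
(np.float64(0.5378), np.float64(0.1115), 0.24, -120) -> [0.0, -0.0, -0.347] [-0.0378, 0.0018, 0.0016]
(np.float64(0.5434), np.float64(0.1195), 0.24, -115) -> [0.0, -0.0, -0.435] [-0.0473, 0.0043, 0.0016]
(np.float64(0.5482), np.float64(0.1279), 0.24, -110) -> [0.0, -0.0, -0.522] [-0.0564, 0.0076, 0.0016]
(np.float64(0.5523), np.float64(0.1366), 0.24, -105) -> [0.0, -0.0, -0.609] [-0.0651, 0.0117, 0.0016]
```

View pics/top9.png

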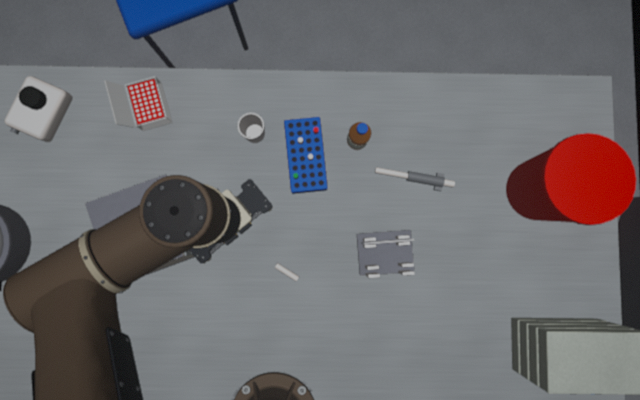

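View pics/side9.png

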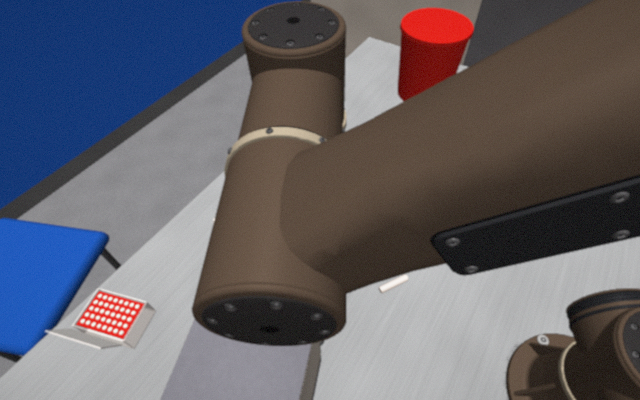

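```bash
python3 -m creep '[[0,0,-0.043,-0.0045,-0.0003,0,0],[0,0,-0.086,-0.009,-0.0006,0,0],[0,0,-0.13,-0.0138,-0.0006,0,0],[0,0,-0.173,-0.0187,-0.0006,0,0],[0,0,-0.217,-0.0235,-0.0003,0,0],[0,0,-0.26,-0.0283,0.0001,0,0],[0,0,-0.304,-0.033,0.001,0,0],[0,0,-0.347,-0.0378,0.0018,0,0],[0,0,-0.391,-0.0426,0.003,0,0],[0,0,-0.435,-0.0473,0.0043,0,0],[0,0,-0.478,-0.0519,0.006,0,0],[0,0,-0.522,-0.0564,0.0076,0,0]]'
python3 - <<'E'
from h import *
obs();rel(*[push(th,0,.24) for th in(75,80,85,90,95,100,105)])
s=ctrl.snapshot('top');cv2.imwrite('pics/top10.png',cv2.resize(s[130:310,60:320],None,fx=3,fy=3,interpolation=2))
E
```

```text
clock: 21.15
tool_pos: [0.5478, 0.1277, 0.2415]
orientation: [180.0, -0.0, -110.1]
force: [-0.8, -0.6, -0.3]
opening: 0.0001
{'clock': 21.15, 'joint_pos': [33.0546, 12.2786, -17.8478, -0.0053, -59.891, -53.1516], 'tool_pos': [0.5478, 0.1277, 0.2415], 'orientation': [179.9858, -0.0112, -110.0997], 'force': [-0.7814, -0.5953, -0.3309], 'moment': [0.017, 0.0749, -0.0076], 'opening': 0.0001}
(np.float64(0.5523), np.float64(0.1366), 0.24, -105) -> [0.0, -0.0, -0.089] [-0.0099, -0.0011, 0.0015]
(np.float64(0.5556), np.float64(0.1457), 0.24, -100) -> [0.0, -0.0, -0.176] [-0.0196, -0.0011, 0.0015]
(np.float64(0.5581), np.float64(0.1551), 0.24, -95) -> [0.0, -0.0, -0.264] [-0.0293, -0.0002, 0.0015]
(np.float64(0.5598), np.float64(0.1646), 0.24, -90) -> [0.0, -0.0, -0.351] [-0.0388, 0.0014, 0.0015]
(np.float64(0.5606), np.float64(0.1742), 0.24, -85) -> [0.0, -0.0, -0.438] [-0.0481, 0.004, 0.0015]
(np.float64(0.5606), np.float64(0.1839), 0.24, -80) -> [0.0, -0.0, -0.525] [-0.0572, 0.0073, 0.0015]
(np.float64(0.5598), np.float64(0.1936), 0.24, -75) -> [0.0, -0.0, -0.613] [-0.066, 0.0114, 0.0015]
```

View pics/top10.png

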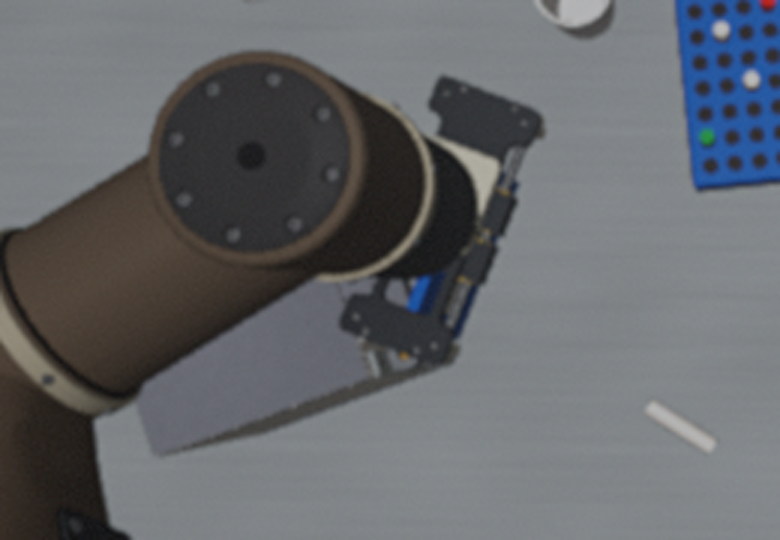

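```bash
python3 -m creep '[[0,0,-0.045,-0.005,-0.0006,0,0],[0,0,-0.089,-0.0099,-0.0011,0,0],[0,0,-0.132,-0.0148,-0.0011,0,0],[0,0,-0.176,-0.0196,-0.0011,0,0],[0,0,-0.22,-0.0245,-0.0006,0,0],[0,0,-0.264,-0.0293,-0.0002,0,0],[0,0,-0.307,-0.034,0.0006,0,0],[0,0,-0.351,-0.0388,0.0014,0,0],[0,0,-0.395,-0.0435,0.0027,0,0],[0,0,-0.438,-0.0481,0.004,0,0],[0,0,-0.482,-0.0527,0.0056,0,0],[0,0,-0.525,-0.0572,0.0073,0,0]]'
python3 - <<'E'
from h import *
obs();rel(*[push(th,0,.24) for th in(102,104,106,108,109,110,111)])
s=ctrl.snapshot('top');cv2.imwrite('pics/top11.png',cv2.resize(s[130:310,60:320],None,fx=3,fy=3,interpolation=2))
E
```

```text
clock: 22.2
tool_pos: [0.5605, 0.1838, 0.2415]
orientation: [180.0, -0.0, -80.1]
force: [0.4, -0.3, -0.2]
opening: 0.0003
{'clock': 22.2, 'joint_pos': [37.1329, 14.7779, -14.4769, -0.0023, -60.7618, -27.1885], 'tool_pos': [0.5605, 0.1838, 0.2415], 'orientation': [179.9844, -0.0058, -80.0567], 'force': [0.3848, -0.3011, -0.1704], 'moment': [-0.0454, -0.0153, -0.0212], 'opening': 0.0003}
(np.float64(0.5604), np.float64(0.1878), 0.24, -78) -> [0.0, -0.0, -0.036] [-0.0039, -0.0006, 0.0015]
(np.float64(0.56), np.float64(0.1916), 0.24, -76) -> [0.0, -0.0, -0.071] [-0.0077, -0.0009, 0.0015]
(np.float64(0.5595), np.float64(0.1955), 0.24, -74) -> [0.0, -0.0, -0.106] [-0.0117, -0.001, 0.0015]
(np.float64(0.5589), np.float64(0.1993), 0.24, -72) -> [0.0, -0.0, -0.141] [-0.0155, -0.0011, 0.0015]
(np.float64(0.5585), np.float64(0.2012), 0.24, -71) -> [0.0, -0.0, -0.158] [-0.0174, -0.001, 0.0015]
(np.float64(0.5581), np.float64(0.2031), 0.24, -70) -> [0.0, -0.0, -0.176] [-0.0194, -0.001, 0.0015]
(np.float64(0.5577), np.float64(0.205), 0.24, -69) -> [0.0, -0.0, -0.193] [-0.0213, -0.0009, 0.0015]
```

View pics/top11.png

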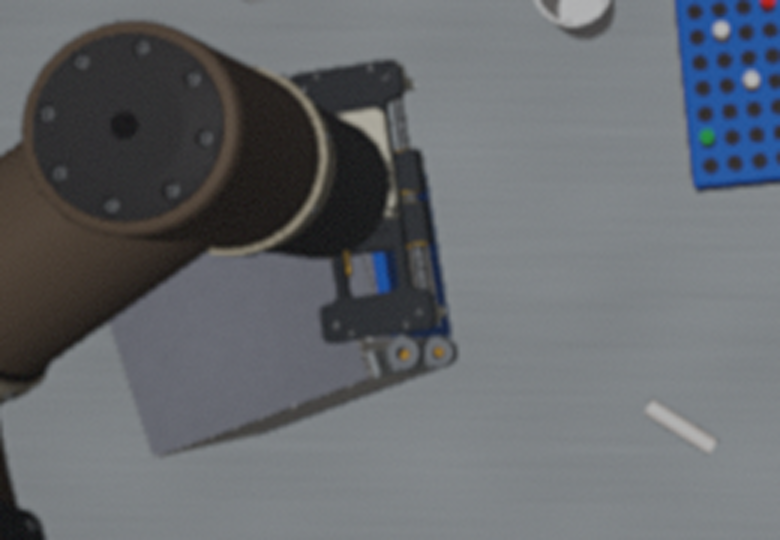

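```bash
python3 -m creep '[[0,0,-0.018,-0.002,-0.0003,0,0],[0,0,-0.036,-0.0039,-0.0006,0,0],[0,0,-0.053,-0.0058,-0.0008,0,0],[0,0,-0.071,-0.0077,-0.0009,0,0],[0,0,-0.089,-0.0097,-0.001,0,0],[0,0,-0.106,-0.0117,-0.001,0,0],[0,0,-0.124,-0.0136,-0.001,0,0],[0,0,-0.141,-0.0155,-0.001,0,0],[0,0,-0.158,-0.0165,-0.001,0,0],[0,0,-0.158,-0.0165,-0.001,0,0]]'
python3 -m creep '[[0,0,-0.02,-0.0005,0,0,0],[0,0,-0.03,-0.001,0,0,0],[0,0,-0.03,-0.001,0,0,0]]'
python3 -m creep '[[0,0,0,-0.0005,0,0,0],[0,0,0,-0.001,0,0,0],[0,0,0,-0.001,0,0,0]]'
```

```text
clock: 23.08
tool_pos: [0.5587, 0.2005, 0.2415]
orientation: [-180.0, 0.0, -70.9]
force: [0.1, 0.1, -0.2]
opening: 0.0003
clock: 23.33
tool_pos: [0.5584, 0.2012, 0.2416]
orientation: [-180.0, 0.0, -69.2]
force: [-0.3, 1.1, 0.6]
opening: 0.0005
clock: 23.58
tool_pos: [0.558, 0.2022, 0.2416]
orientation: [-180.0, 0.0, -69.3]
force: [-0.3, -0.4, 0.0]
opening: 0.0001
```

```bash
for i in 1 ; do python3 -m creep '[[0,0,0,-0.0007,0,0,0],[0,0,0,-0.0014,0,0,0],[0,0,0,-0.0014,0,0,0]]';done
python3 -m creep '[[0,0,0,-0.0007,0,0,0],[0,0,0,-0.0014,0,0,0],[0,0,0,-0.0014,0,0,0]]'
python3 -c "
from h import *
s=ctrl.snapshot('top');cv2.imwrite('pics/top12.png',cv2.resize(s[130:310,60:320],None,fx=3,fy=3,interpolation=2))"
```

```text
clock: 23.83
tool_pos: [0.5576, 0.2033, 0.2416]
orientation: [180.0, -0.0, -69.3]
force: [1.7, -1.5, 0.4]
opening: 0.0009
clock: 24.08
tool_pos: [0.5575, 0.2036, 0.2416]
orientation: [180.0, -0.1, -69.3]
force: [4.1, -7.3, -1.1]
opening: 0.0004
```

View pics/top12.png

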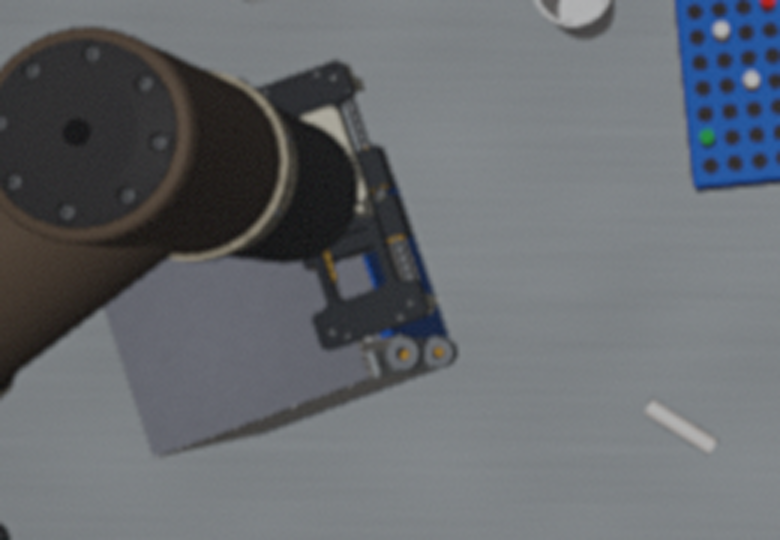

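```bash
python3 -m creep '[[0,0,0,0.001,0,0,0],[0,0,0,0.003,0,0,0],[0,0,0,0.008,0,0,0],[0,0,0,0.015,0,0,0],[0,0,0,0.025,0,0,0],[0,0,0,0.035,0,0,0],[0,0,0,0.04,0,-0.015,0],[0,0,0,0.05,0,-0.04,0],[0,0,0,0.06,0,-0.07,0],[0,0,0,0.08,0,-0.1,0],[0,0,0,0.11,0,-0.12,0],[0,0,0,0.14,0,-0.12,0]]'
python3 -m creep '[[0,0,0,0.035,0,0,0],[0,0,0,0.07,0,0,0],[0,0,0,0.105,0,0,0],[0,0,0,0.14,0,0,0],[0,0,0,0.16,0,0,0],[0,0,0,0.17,0,0,0],[0,0,0,0.17,0,0,0]]'
python3 - <<'E'
from h import *
obs()
for n in ('side','top'):
    s=ctrl.snapshot(n);cv2.imwrite(f'pics/{n}13.png',s)
    if n=='top':cv2.imwrite('pics/top13c.png',cv2.resize(s[165:290,80:220],None,fx=5,fy=5,interpolation=2))
    else:cv2.imwrite('pics/side13c.png',cv2.resize(s[260:400,160:340],None,fx=4,fy=4,interpolation=2))
E
```

```text
clock: 25.13
tool_pos: [0.6085, 0.0725, 0.3674]
orientation: [-179.5, -0.1, -69.2]
force: [0.4, -0.1, 0.2]
opening: 0.0001
clock: 25.72
tool_pos: [0.6671, -0.088, 0.3608]
orientation: [179.9, 0.0, -69.4]
force: [0.4, -0.2, -0.9]
opening: 0.0003
{'clock': 25.7167, 'joint_pos': [9.0503, 18.5811, 6.6468, 0.0056, -78.1322, 11.5124], 'tool_pos': [0.6671, -0.088, 0.3608], 'orientation': [179.9337, 0.0079, -69.4361], 'force': [0.3623, -0.1597, -0.9425], 'moment': [0.1263, 0.0269, 0.0097], 'opening': 0.0003}
```

View pics/top13.png

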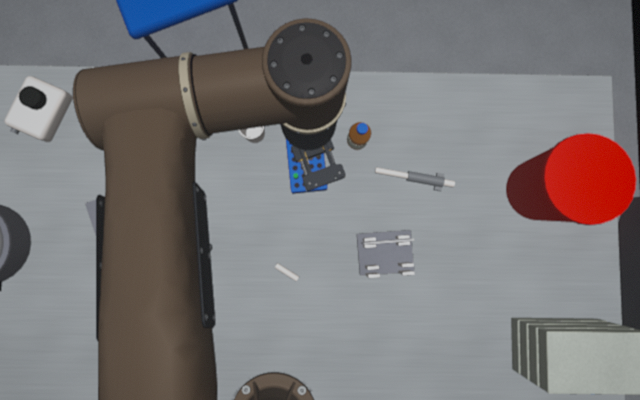

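View pics/top13c.png

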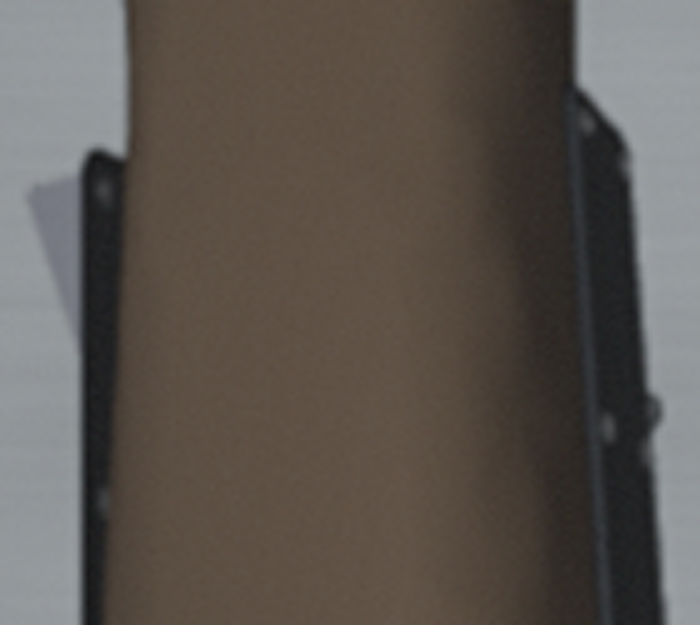

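View pics/side13c.png

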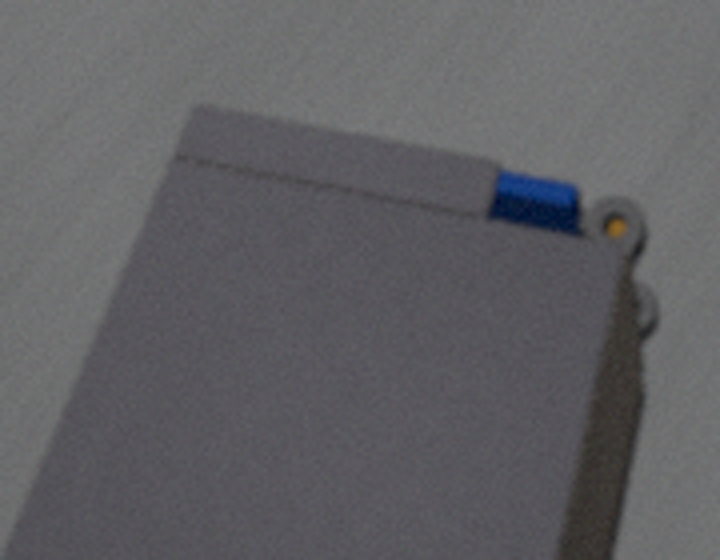

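```bash
python3 -c "
from h import *
rel((.45,-.22,.36,-69.4))"
```

```text
(0.45, -0.22, 0.36, -69.4) -> [0.0, 0.0, 0.001] [0.0492, 0.2501, 0.0013]
```

```bash
python3 -m creep '[[0,0,0,0.005,0.025,0,0],[0,0,0,0.01,0.055,0,0],[0,0,0,0.016,0.085,0,0],[0,0,0,0.022,0.115,0,0],[0,0,0,0.028,0.145,0,0],[0,0,0,0.034,0.175,0,0],[0,0,0,0.04,0.205,0,0],[0,0,0,0.046,0.235,0,0],[0,0,0,0.049,0.25,0,0],[0,0,0,0.049,0.25,0,0]]'
python3 - <<'E'
from h import *
s=ctrl.snapshot('top');cv2.imwrite('pics/top14.png',cv2.resize(s[165:290,80:220],None,fx=5,fy=5,interpolation=2));cv2.imwrite('pics/top14f.png',s)
s=ctrl.snapshot('side');cv2.imwrite('pics/side14f.png',s)
E
```

```text
clock: 26.65
tool_pos: [0.448, -0.2197, 0.3626]
orientation: [-179.9, -0.0, -69.3]
force: [1.2, 0.5, 0.1]
opening: 0.0004
```

View pics/top14.png

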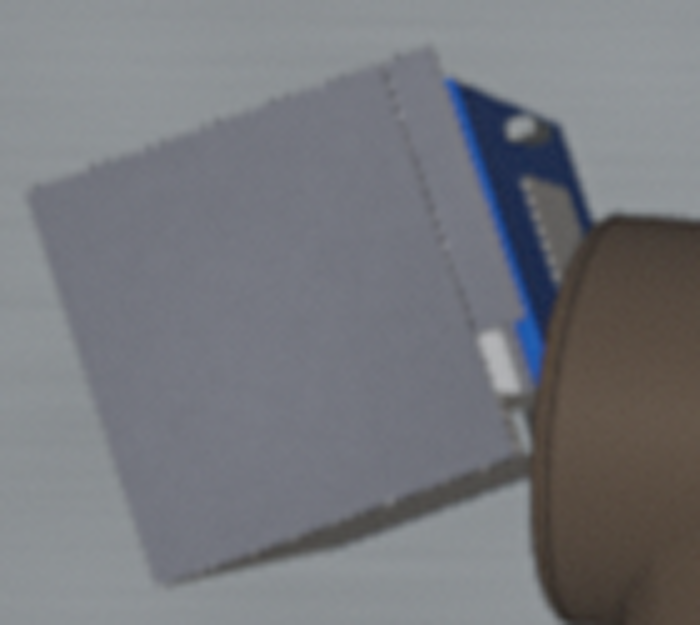

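View pics/side14f.png

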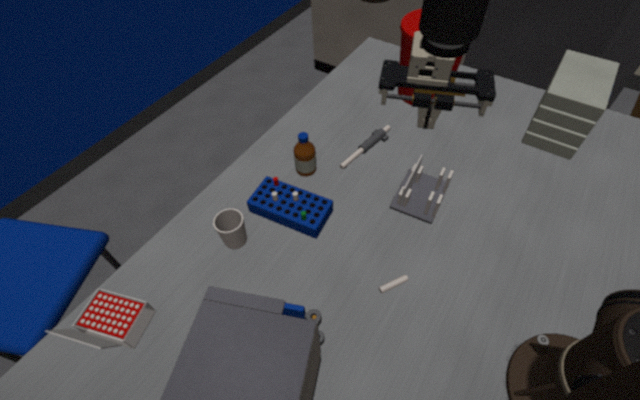

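Run:
```python
from h import *
t=cv2.imread('pics/top14f.png').astype(float)
B=t[...,0];C=B-t[...,2]
L=[];Rr=[]
for y in range(183,236):
    r=C[y,160:200]; k=int(np.argmax(r)); 
    if r[k]<50: continue
    b=B[y,160:200]
    # left crossing of C=half; right crossing of brightness between peak and dark blue
    h=(r[k]+r[max(k-4,0)])/2; i=k
    while r[i-1]>h:i-=1
    l=i-1+(h-r[i-1])/(r[i]-r[i-1])
    lo=b[k+3]; h2=(b[k]+lo)/2; j=k
    while b[j+1]>h2 and j<k+3:j+=1
    rr=j+(b[j]-h2)/(b[j]-b[j+1]+1e-9)
    L.append((160+l,y));Rr.append((160+rr,y))
print(len(L),[ (round(a[0],1),round(b[0],1)) for a,b in zip(L,Rr)][::4])
def ang(pts,z):
    W=np.array([onz('top',*p,z)[:2] for p in pts]);v=cv2.fitLine(W.astype(np.float32),cv2.DIST_HUBER,0,.001,.001).ravel()
    a=np.degrees(np.arctan2(v[1],v[0]));return (a+90)%180, v
print('lip',ang(L,.215)[0],'door outer',ang(Rr,.205)[0])
_,v=ang(Rr[:40],.205);_,u=ang(L[:36],.215);print(ang(Rr[:36],.205)[0],ang(L[:36],.215)[0])
x=np.array([np.cos(np.radians(111)),np.sin(np.radians(111))]);print('gap door-outer vs lip mm',(v[2:]-u[2:])@x*1e3)
```

```text
53 [(np.float64(169.4), np.float64(171.7)), (np.float64(170.6), np.float64(172.9)), (np.float64(172.0), np.float64(174.3)), (np.float64(173.4), np.float64(175.7)), (np.float64(174.8), np.float64(176.8)), (np.float64(176.1), np.float64(178.3)), (np.float64(177.6), np.float64(179.7)), (np.float64(179.0), np.float64(180.8)), (np.float64(180.3), np.float64(182.6)), (np.float64(181.6), np.float64(183.7)), (np.float64(183.1), np.float64(184.9)), (np.float64(184.2), np.float64(186.7)), (np.float64(183.0), np.float64(187.2)), (np.float64(184.3), np.float64(188.1))]
lip 110.9279 door outer 110.15285
110.62632 110.992134
gap door-outer vs lip mm -1.928703838542228
```

```bash
cat >> h.py <<'E'
def relt(tilt,*tgts):
    o=ctrl.get_obs();p=np.array(o['tool_pos']);Rc=R.from_euler('xyz',o['orientation'],degrees=True)
    for t in tgts:
        w=(Rc.inv()*R.from_euler('xyz',[180,0,t[3]],degrees=True)*R.from_rotvec([0,tilt,0])).as_rotvec();d=Rc.inv().apply(np.array(t[:3])-p)
        print([round(float(a),4) for a in t],'->',np.round(w,3).tolist(),np.round(d,4).tolist())
E
python3 -c "
from h import *
relt(-.26,push(110.9,.04,.36,.12,.031))"
```

```text
[0.5872, 0.1556, 0.36, -69.1] -> [-0.002, -0.261, -0.002] [-0.3018, -0.2608, 0.0025]
```

```bash
python3 -m creep '[[0,-0.02,0,-0.015,-0.013,0,0],[0,-0.05,0,-0.04,-0.035,0,0],[0,-0.08,0,-0.067,-0.058,0,0],[0,-0.11,0,-0.094,-0.081,0,0],[0,-0.14,0,-0.121,-0.104,0,0],[0,-0.17,0,-0.148,-0.127,0,0],[0,-0.2,0,-0.175,-0.15,0,0],[0,-0.23,0,-0.202,-0.173,0,0],[0,-0.26,0,-0.229,-0.196,0,0],[0,-0.26,0,-0.256,-0.22,0,0],[0,-0.26,0,-0.28,-0.243,0,0],[0,-0.26,0,-0.295,-0.256,0,0]]'
python3 -m creep '[[0,0,0,-0.0068,-0.0048,0,0],[0,0,0,-0.0068,-0.0048,0,0],[0,0,0,-0.0068,-0.0048,0,0]]'
python3 -c "
from h import *
relt(-.26,push(110.9,.04,.36,.12,.031),push(110.9,.03,.24,.12,.031))"
```

```text
clock: 27.75
tool_pos: [0.5864, 0.1513, 0.3605]
orientation: [179.9, 14.9, -69.1]
force: [0.2, -1.3, -0.1]
opening: 0.0006
clock: 28.0
tool_pos: [0.5874, 0.1554, 0.363]
orientation: [180.0, 14.9, -69.2]
force: [0.5, -0.5, -0.0]
opening: 0.0006
[0.5872, 0.1556, 0.36, -69.1] -> [0.0, -0.0, -0.001] [0.0005, 0.0001, 0.003]
[0.5837, 0.1649, 0.24, -69.1] -> [0.0, -0.0, -0.001] [0.0217, -0.0, 0.1215]
```

```bash
python3 -m creep '[[0,0,0,0.003,0,0.012,0],[0,0,0,0.007,0,0.027,0],[0,0,0,0.011,0,0.042,0],[0,0,0,0.015,0,0.057,0],[0,0,0,0.019,0,0.072,0],[0,0,0,0.023,0,0.087,0],[0,0,0,0.027,0,0.1,0],[0,0,0,0.026,0,0.111,0],[0,0,0,0.022,0,0.12,0],[0,0,0,0.0217,0,0.1215,0],[0,0,0,0.0217,0,0.1215,0]]'
python3 -c "
from h import *
relt(-.26,push(110.9,.015,.24,.12,.031),push(110.9,.005,.24,.12,.031),push(110.9,.00,.24,.12,.031))"
```

```text
clock: 28.92
tool_pos: [0.5835, 0.1646, 0.2401]
orientation: [180.0, 14.9, -69.2]
force: [1.6, 0.5, -0.2]
opening: 0.0003
[0.5783, 0.1789, 0.24, -69.1] -> [-0.0, -0.0, -0.002] [-0.0147, -0.0002, 0.004]
[0.5747, 0.1883, 0.24, -69.1] -> [-0.0, -0.0, -0.002] [-0.0244, -0.0001, 0.0066]
[0.573, 0.1929, 0.24, -69.1] -> [-0.0, -0.0, -0.002] [-0.0291, -0.0002, 0.0079]
```

```bash
python3 -m creep '[[0,0,0,-0.005,0,0.0013,0],[0,0,0,-0.01,0,0.0026,0],[0,0,0,-0.015,0,0.004,0],[0,0,0,-0.019,0,0.005,0],[0,0,0,-0.022,0,0.006,0],[0,0,0,-0.0244,0,0.0066,0],[0,0,0,-0.0244,0,0.0066,0],[0,0,0,-0.0244,0,0.0066,0]]'
python3 -m creep '[[0,0,0,-0.001,0,0.0003,0],[0,0,0,-0.002,0,0.0005,0],[0,0,0,-0.002,0,0.0005,0]]'
python3 -m creep '[[0,0,0,-0.001,0,0.0003,0],[0,0,0,-0.002,0,0.0005,0],[0,0,0,-0.002,0,0.0005,0]]'
```

```text
clock: 29.58
tool_pos: [0.5748, 0.1883, 0.2402]
orientation: [-180.0, 14.9, -69.2]
force: [-0.6, -0.5, 0.2]
opening: 0.0005
clock: 29.83
tool_pos: [0.5742, 0.1901, 0.2402]
orientation: [180.0, 14.9, -69.3]
force: [0.1, 0.3, 0.1]
opening: 0.0004
clock: 30.08
tool_pos: [0.5734, 0.1921, 0.2403]
orientation: [-180.0, 14.9, -69.3]
force: [0.5, 1.0, 1.1]
opening: 0.0004
```

```bash
python3 -m creep '[[0,0,0,-0.0007,0,0.0002,0],[0,0,0,-0.001,0,0.0003,0],[0,0,0,-0.001,0,0.0003,0]]'
python3 -m creep '[[0,0,0,-0.0007,0,0.0002,0],[0,0,0,-0.001,0,0.0003,0],[0,0,0,-0.001,0,0.0003,0]]'
python3 -m creep '[[0,0,0,-0.0007,0,0.0002,0],[0,0,0,-0.001,0,0.0003,0],[0,0,0,-0.001,0,0.0003,0]]'
```

```text
clock: 30.33
tool_pos: [0.5731, 0.1929, 0.2402]
orientation: [-180.0, 14.9, -69.3]
force: [0.1, 0.0, 0.5]
opening: 0.0002
clock: 30.58
tool_pos: [0.573, 0.1932, 0.2403]
orientation: [-180.0, 14.8, -69.3]
force: [2.1, -4.9, 0.8]
opening: 0.0003
clock: 30.83
tool_pos: [0.5729, 0.1934, 0.2403]
orientation: [-180.0, 14.8, -69.3]
force: [3.3, -7.6, 0.4]
opening: 0.0007
```

```bash
python3 -m creep '[[0,0,0,0.001,0,0,0],[0,0,0,0.003,0,-0.001,0],[0,0,0,0.008,0,-0.002,0],[0,0,0,0.015,0,-0.004,0],[0,0,0,0.025,0,-0.007,0],[0,0,0,0.035,0,-0.01,0],[0,0,0,0.035,0,-0.025,0],[0,0,0,0.03,0,-0.05,0],[0,0,0,0.025,0,-0.08,0],[0,0,0,0.02,0,-0.11,0],[0,0,0,0.02,0,-0.13,0],[0,0,0,0.02,0,-0.13,0]]'
python3 -c "
from h import *
relt(0,(.44,-.28,.36,-69.4))"
```

```text
clock: 31.83
tool_pos: [0.593, 0.1441, 0.3661]
orientation: [-179.5, 14.8, -69.2]
force: [-0.0, -0.1, 0.6]
opening: 0.0
[0.44, -0.28, 0.36, -69.4] -> [-0.008, 0.259, 0.003] [0.3322, 0.2931, -0.084]
```

```bash
python3 -m creep '[[0,0.02,0,0.02,0.018,-0.005,0],[0,0.05,0,0.048,0.042,-0.012,0],[0,0.08,0,0.076,0.067,-0.019,0],[0,0.11,0,0.104,0.092,-0.026,0],[0,0.14,0,0.132,0.117,-0.033,0],[0,0.17,0,0.16,0.142,-0.04,0],[0,0.2,0,0.188,0.167,-0.047,0],[0,0.23,0,0.216,0.192,-0.054,0],[0,0.26,0,0.244,0.217,-0.061,0],[0,0.26,0,0.272,0.242,-0.068,0],[0,0.26,0,0.3,0.267,-0.076,0],[0,0.26,0,0.325,0.287,-0.082,0]]'
python3 -m creep '[[0,0,0,0.01,0.01,0,0],[0,0,0,0.01,0.01,0,0],[0,0,0,0.01,0.01,0,0],[0,0,0,0.01,0.01,0,0]]'
python3 - <<'E'
from h import *
s=ctrl.snapshot('top');cv2.imwrite('pics/top15.png',cv2.resize(s[165:290,80:220],None,fx=5,fy=5,interpolation=2));cv2.imwrite('pics/top15f.png',s)
s=ctrl.snapshot('side');cv2.imwrite('pics/side15f.png',s)
a=cv2.imread('pics/top14f.png');b=cv2.imread('pics/top15f.png')
t=b.astype(float);B=t[...,0];C=B-t[...,2]
L=[];Rr=[]
for y in range(183,232):
    r=C[y,160:200]; k=int(np.argmax(r)); b=B[y,160:200]
    h=(r[k]+r[max(k-4,0)])/2; i=k
    while r[i-1]>h:i-=1
    l=i-1+(h-r[i-1])/(r[i]-r[i-1])
    h2=(b[k]+b[k+3])/2; j=k
    while b[j+1]>h2 and j<k+3:j+=1
    L.append((160+l,y));Rr.append((160+j+(b[j]-h2)/(b[j]-b[j+1]+1e-9),y))
def ang(pts,z):
    W=np.array([onz('top',*p,z)[:2] for p in pts]);v=cv2.fitLine(W.astype(np.float32),cv2.DIST_HUBER,0,.001,.001).ravel()
    return (np.degrees(np.arctan2(v[1],v[0]))+90)%180
print('door',ang(Rr[:42],.205),'lip',ang(L[:42],.215)); obs()
E
```

```text
clock: 32.83
tool_pos: [0.4396, -0.2717, 0.3565]
orientation: [-180.0, -0.0, -69.3]
force: [0.0, -0.1, 0.3]
opening: 0.0003
clock: 33.17
tool_pos: [0.4353, -0.2826, 0.3561]
orientation: [180.0, 0.0, -69.3]
force: [-0.0, -0.1, -0.2]
opening: 0.0007
door 110.647865 lip 110.92712
{'clock': 33.2667, 'joint_pos': [-11.2205, 3.5659, -12.7838, -0.0102, -73.6543, 32.0043], 'tool_pos': [0.4357, -0.2819, 0.3563], 'orientation': [-179.9982, 0.0105, -69.2191], 'force': [-0.1179, -0.2163, 0.1028], 'moment': [0.1087, -0.0735, -0.0249], 'opening': 0.0006}
```

View pics/top15.png

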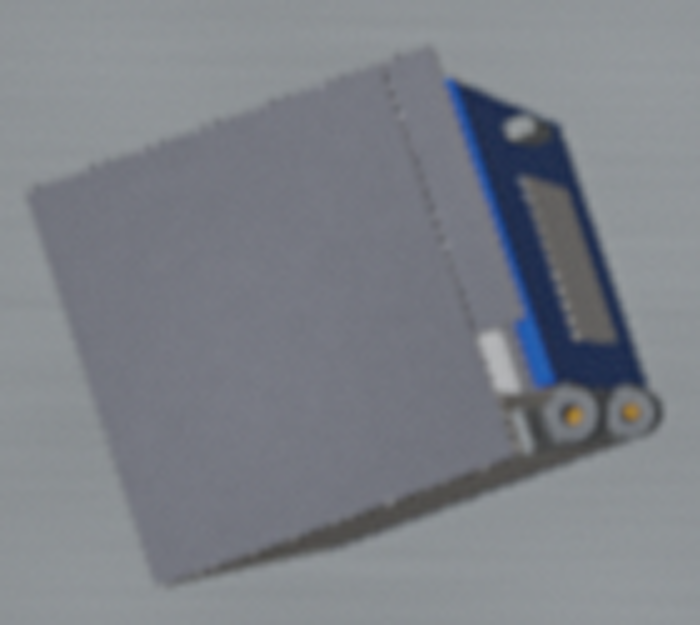

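View pics/top15f.png

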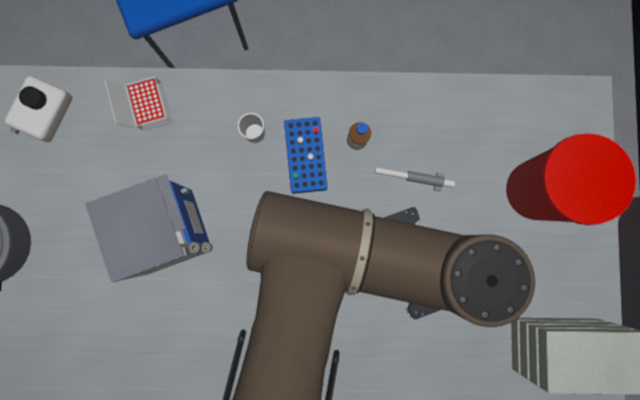

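View pics/side15f.png

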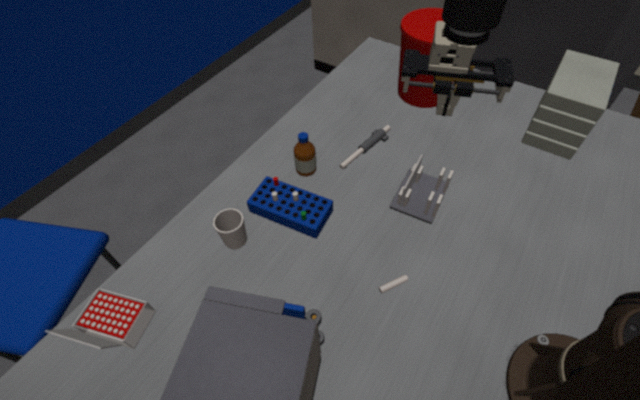

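The top view shows the door flush along the cabinet front, with its angle within 0.3° of the lip and brass visible in both sockets (crop pixels about 573,413 and 631,411). The side view shows the other items in place and the gripper clear of everything.

```bash
python3 -c "
from plant import ctrl
print(ctrl.close_job())"
```

```text
the job is handed in; nothing more can be done
None
```

The blue door is hung on both pintles and swung fully shut. I handed the job in at about 33 s of the 72 s allowed.

- **Taking and hanging:** I gripped the door by its top edge near the sockets, lifted it out of the stand and carried it to the pintles at about 90° open. The sockets went over the tips without touching. I felt side to side with less than 7 N to centre them, then lowered the door in small steps.
- **Home:** The door seated with under 8 N, at TCP height 0.2416 m against 0.2417 m expected. I eased the load off before letting go.
- **Shutting:** I pushed on the outside face with the closed fingers until they met firm resistance at about 8 N. The arm hid the door, and I could not rule out that a finger had touched the lip. So I pushed again with the tool tilted, and got the same firm stop at about 8 N where the shut door should be.
- **Last checks:** The top picture puts the door's angle at 110.65° and the lip's at 110.93°. That 0.3° difference is probably measurement noise. After the first push the readings were 110.2° to 110.6°, depending on how much of the edge I fitted. Brass shows in both sockets, and the other bench items look unmoved. The gripper ended well clear, reading near-zero force.

The top camera read about 1.5 mm off near the cabinet compared with the arm, and I allowed for this when placing the door. No check failed.

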